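# Restock the shoe-care tray and hang the overflow basket

## Task

Hang the hook-on metal basket by its bent lip over a long side of the white trough's rim, so that it hangs freely inside the trough, and stand one spare jar upright in each empty pocket of the black tray. Stand any spares left over upright in the hanging basket. Leave the jars and tins already in the tray in their pockets, and do not disturb the brush, multi-tool and shoe trees.

Things in the scene. Friction and masses are not known exactly. Their poses are not given: they have to be found in the camera images.
- tray: black metal tier tray of a boot stand, fixed, 164 (x) x 212 (y) mm, with six square open pockets: 2 rows along y, 92 mm apart, of 3, 68 mm apart. Base plate 6 mm thick, pocket walls up to 20 mm above the ground, corner posts 26 mm. Origin: centre of the underside, z up. Stands on the robot's left or right, the trough on the other side.
- trough: white ceramic rectangular trough, open on top, fixed, outside 150 (x) x 200 (y) x 100 mm high, walls and floor 8 mm. Origin: centre of the underside, z up; x points away from the robot. Its long walls (along y, centre lines at x -71 and +71) take the basket, whose feet are then about 28 mm above the ground and which leans up to 0.12 rad, as its lip is loose on the wall; the short ones are too short.
- basket: hook-on metal basket, loose, 0.25 kg; in mm: tray part x 68, y 156, floor top at z 62, walls 3 thick, up to z 72; stands on 60 high front legs and its back plate (outer face x -34, z 0 to 75), bent at the top to -x into a lip 100 wide: underside z 72, leg down to z 50, inner face x -50 (channel 16). On the lip at x -42, y 0 a grip tab, 10 (x) by 26 (y), z 75 to 119. Origin: centre, at foot level, z up
- pocket0 (a point): centre of the floor of one pocket of the tray, at (-46, -68, 6) mm in the tray's frame; the pocket is 62 x 62 mm inside and 14 mm deep
- pocket1 (a point): centre of the floor of one pocket of the tray, at (-46, 0, 6) mm in the tray's frame; the pocket is 62 x 62 mm inside and 14 mm deep
- pocket2 (a point): centre of the floor of one pocket of the tray, at (-46, 68, 6) mm in the tray's frame; the pocket is 62 x 62 mm inside and 14 mm deep
- pocket3 (a point): centre of the floor of one pocket of the tray, at (46, -68, 6) mm in the tray's frame; the pocket is 62 x 62 mm inside and 14 mm deep
- pocket4 (a point): centre of the floor of one pocket of the tray, at (46, 0, 6) mm in the tray's frame; the pocket is 62 x 62 mm inside and 14 mm deep
- pocket5 (a point): centre of the floor of one pocket of the tray, at (46, 68, 6) mm in the tray's frame; the pocket is 62 x 62 mm inside and 14 mm deep
- spare0: spare squat shoe-cream jar standing on the open tiles, grey with a bare metal lid, a round cylinder 52 mm in diameter and 44 mm high, about 0.14 kg, loose. Origin: centre of the underside, z up. May be absent (there are 5 or 6 spares).
- spare1: spare squat shoe-cream jar standing on the open tiles, grey with a bare metal lid, a round cylinder 52 mm in diameter and 44 mm high, about 0.14 kg, loose. Origin: centre of the underside, z up. May be absent (there are 5 or 6 spares).
- spare2: spare squat shoe-cream jar standing on the open tiles, grey with a bare metal lid, a round cylinder 52 mm in diameter and 44 mm high, about 0.14 kg, loose. Origin: centre of the underside, z up. May be absent (there are 5 or 6 spares).
- spare3: spare squat shoe-cream jar standing on the open tiles, grey with a bare metal lid, a round cylinder 52 mm in diameter and 44 mm high, about 0.14 kg, loose. Origin: centre of the underside, z up. May be absent (there are 5 or 6 spares).
- spare4: spare squat shoe-cream jar standing on the open tiles, grey with a bare metal lid, a round cylinder 52 mm in diameter and 44 mm high, about 0.14 kg, loose. Origin: centre of the underside, z up. May be absent (there are 5 or 6 spares).
- spare5: spare squat shoe-cream jar standing on the open tiles, grey with a bare metal lid, a round cylinder 52 mm in diameter and 44 mm high, about 0.14 kg, loose. Origin: centre of the underside, z up. May be absent (there are 5 or 6 spares).
- held0: jar like the spares (52 mm diameter, 44 mm high), already standing in one of the tray's pockets, which is therefore not empty; loose. Origin: centre of the underside. May be absent (1 or 2 of the held things are there).
- held1: flat metal polish tin, 52 mm diameter, 26 mm high, already standing in one of the tray's pockets, which is therefore not empty; loose. Origin: centre of the underside. May be absent (1 or 2 of the held things are there).
- held2: jar like the spares (52 mm diameter, 44 mm high), already standing in one of the tray's pockets, which is therefore not empty; loose. Origin: centre of the underside. May be absent (1 or 2 of the held things are there).
- held3: flat metal polish tin, 52 mm diameter, 26 mm high, already standing in one of the tray's pockets, which is therefore not empty; loose. Origin: centre of the underside. May be absent (1 or 2 of the held things are there).
- held4: jar like the spares (52 mm diameter, 44 mm high), already standing in one of the tray's pockets, which is therefore not empty; loose. Origin: centre of the underside. May be absent (1 or 2 of the held things are there).
- held5: flat metal polish tin, 52 mm diameter, 26 mm high, already standing in one of the tray's pockets, which is therefore not empty; loose. Origin: centre of the underside. May be absent (1 or 2 of the held things are there).
- brush: orange plastic brush, 50 x 150 x 40 mm, bystander; origin: centre of the underside
- multitool: closed steel multi-tool, 36 x 100 x 18 mm, bystander; origin: centre of the underside
- shoetrees: pair of grey shoe trees strapped together, 210 x 122 x 42 mm, bystander; origin: centre of the underside
Not all that is in view belongs to the job. What is shaped like the held4 but brown or green is not meant.

How it is judged:
On the way:
1. the basket hangs by its lip on a long rim of the trough, inside it (((x of basket in the frame of trough between -0.043 and -0.019 m and z of basket in the frame of trough between 0.014 and 0.036 m and angle between the y axis of basket and the y axis of trough, either way round below 0.2 rad and angle between basket's own z axis and vertical below 0.2 rad) or (x of basket in the frame of trough between 0.019 and 0.043 m and z of basket in the frame of trough between 0.014 and 0.036 m and angle between the y axis of basket and the y axis of trough, either way round below 0.2 rad and angle between basket's own z axis and vertical below 0.2 rad))), for 0.3 s.
At the end, for the whole second after the job is handed in: Basket hung in the trough, lip over a long rim (12 mm across, 10 mm in height, upright to 0.2 rad, square to 0.2 rad); every pocket holds a jar or tin on its floor (16 mm); every spare upright (0.25 rad) on the floor of a pocket or of the basket; all at rest (0.02 m/s) (((x of basket in the frame of trough between -0.043 and -0.019 m and z of basket in the frame of trough between 0.014 and 0.036 m and angle between the y axis of basket and the y axis of trough, either way round below 0.2 rad and angle between basket's own z axis and vertical below 0.2 rad) or (x of basket in the frame of trough between 0.019 and 0.043 m and z of basket in the frame of trough between 0.014 and 0.036 m and angle between the y axis of basket and the y axis of trough, either way round below 0.2 rad and angle between basket's own z axis and vertical below 0.2 rad)) and linear speed of each of basket, spare0, spare1, spare2, spare3, spare4, spare5 below 0.02 m/s and distance between any of held0, held1, held2, held3, held4, held5, spare0, spare1, spare2, spare3, spare4, spare5 and pocket0 below 0.016 m and distance between any of held0, held1, held2, held3, held4, held5, spare0, spare1, spare2, spare3, spare4, spare5 and pocket1 below 0.016 m and distance between any of held0, held1, held2, held3, held4, held5, spare0, spare1, spare2, spare3, spare4, spare5 and pocket2 below 0.016 m and distance between any of held0, held1, held2, held3, held4, held5, spare0, spare1, spare2, spare3, spare4, spare5 and pocket3 below 0.016 m and distance between any of held0, held1, held2, held3, held4, held5, spare0, spare1, spare2, spare3, spare4, spare5 and pocket4 below 0.016 m and distance between any of held0, held1, held2, held3, held4, held5, spare0, spare1, spare2, spare3, spare4, spare5 and pocket5 below 0.016 m and (distance between spare0 and pocket0 below 0.016 m or distance between spare0 and pocket1 below 0.016 m or distance between spare0 and pocket2 below 0.016 m or distance between spare0 and pocket3 below 0.016 m or distance between spare0 and pocket4 below 0.016 m or distance between spare0 and pocket5 below 0.016 m or (x of spare0 in the frame of basket between -0.031 and 0.031 m and y of spare0 in the frame of basket between -0.075 and 0.075 m and z of spare0 in the frame of basket between 0.057 and 0.075 m)) and angle between each of spare0, spare1, spare2, spare3, spare4, spare5's own z axis and vertical below 0.25 rad and (distance between spare1 and pocket0 below 0.016 m or distance between spare1 and pocket1 below 0.016 m or distance between spare1 and pocket2 below 0.016 m or distance between spare1 and pocket3 below 0.016 m or distance between spare1 and pocket4 below 0.016 m or distance between spare1 and pocket5 below 0.016 m or (x of spare1 in the frame of basket between -0.031 and 0.031 m and y of spare1 in the frame of basket between -0.075 and 0.075 m and z of spare1 in the frame of basket between 0.057 and 0.075 m)) and (distance between spare2 and pocket0 below 0.016 m or distance between spare2 and pocket1 below 0.016 m or distance between spare2 and pocket2 below 0.016 m or distance between spare2 and pocket3 below 0.016 m or distance between spare2 and pocket4 below 0.016 m or distance between spare2 and pocket5 below 0.016 m or (x of spare2 in the frame of basket between -0.031 and 0.031 m and y of spare2 in the frame of basket between -0.075 and 0.075 m and z of spare2 in the frame of basket between 0.057 and 0.075 m)) and (distance between spare3 and pocket0 below 0.016 m or distance between spare3 and pocket1 below 0.016 m or distance between spare3 and pocket2 below 0.016 m or distance between spare3 and pocket3 below 0.016 m or distance between spare3 and pocket4 below 0.016 m or distance between spare3 and pocket5 below 0.016 m or (x of spare3 in the frame of basket between -0.031 and 0.031 m and y of spare3 in the frame of basket between -0.075 and 0.075 m and z of spare3 in the frame of basket between 0.057 and 0.075 m)) and (distance between spare4 and pocket0 below 0.016 m or distance between spare4 and pocket1 below 0.016 m or distance between spare4 and pocket2 below 0.016 m or distance between spare4 and pocket3 below 0.016 m or distance between spare4 and pocket4 below 0.016 m or distance between spare4 and pocket5 below 0.016 m or (x of spare4 in the frame of basket between -0.031 and 0.031 m and y of spare4 in the frame of basket between -0.075 and 0.075 m and z of spare4 in the frame of basket between 0.057 and 0.075 m)) and (distance between spare5 and pocket0 below 0.016 m or distance between spare5 and pocket1 below 0.016 m or distance between spare5 and pocket2 below 0.016 m or distance between spare5 and pocket3 below 0.016 m or distance between spare5 and pocket4 below 0.016 m or distance between spare5 and pocket5 below 0.016 m or (x of spare5 in the frame of basket between -0.031 and 0.031 m and y of spare5 in the frame of basket between -0.075 and 0.075 m and z of spare5 in the frame of basket between 0.057 and 0.075 m))); the robot touches nothing.
It fails at once if a jar or tin that was already in the tray is taken out or moved more than 30 mm (distance of any of held0, held1, held2, held3, held4, held5 from where it was at the start of the episode above 0.03 m).
It fails at once if the brush, multi-tool or shoe trees are moved more than 40 mm (distance of any of brush, multitool, shoetrees from where it was at the start of the episode above 0.04 m).
Of held0, held1, held2, held3, held4, held5 only 1 to 2 are there at a start; the rules pass over those that are not, and their reading is None.
Of spare0, spare1, spare2, spare3, spare4, spare5 only 5 to 6 are there at a start; the rules pass over those that are not, and their reading is None.
At some moment in a run one of spare0, spare1, spare2, spare3, spare4, spare5 may be knocked a few centimetres aside while the robot is not near it.
It also fails if it takes over 200 s, if anything falls off the work surface, if the arm or the gripper's body presses on something with over 40 N, if the wrist force passes 120 N, or if a joint passes its speed limit or range.

## Robot

A 6-joint arm with a two-finger parallel gripper is mounted at the origin on the work surface. World frame = base frame: x ahead of the robot, y to its left, z up, the work surface at z = 0. Lengths are in m, angles in rad, forces in N, time in s.
With the tool pointing down it reaches from about 0.4 to 0.825 m from the base axis. Payload 7 kg.
Tool frame: the origin (TCP) lies midway between the tips of the shut fingers; the grasp point (between the pads) lies 19 mm behind it; x points along the fingers, y is the direction in which the jaws open and shut, and the axes are right-handed (so a half turn about x gives the same grasp; the last joint's range is limited). The gripper opens to 88 mm and grips with 3 to 60 N. Pads are 19 mm wide; open, the fingers measure 130 mm over their backs; the gripper's body (78 mm by 193 mm) begins 47 mm behind the grasp point.
Start: joints at [1.474, 0.359, 0.012, 0, -1.224, -0.288], TCP at [0.253, 0.626, 0.227] pointing down, gripper open.
Joint ranges: [-3.07, 3.07], [-1.43, 2.12], [-1.02, 1.25], [-3.03, 1.67], [-3.05, -0], [-3.03, 3.03]. Speed limits (rad/s): [2.39, 2.39, 3.01, 3.14, 3.14, 3.14].

## Interface

Orientations are given as [roll, pitch, yaw] about the fixed x, y, z axes, in that order (R = Rz(yaw) Ry(pitch) Rx(roll)).
In Python, from station import status, cams, hand_in gives the robot as it stands. The module is installed in compiled form; this text tells all that it offers.
- The arm moves only by the tool drive_tool, never from a script. Its argument "series" is a list of rows, each a list of 7 numbers: the shift along the tool's x, y, z in mm, then the turn, a rotation vector about the tool's x, y, z in rad, then the finger opening in mm, from 0 to 87.6. In form: [[dx, dy, dz, wx, wy, wz, gripper], ...]. A call has 1 to 12 rows; each row shifts and turns the commanded pose from where the row before left it, along the tool's axes as they then stand; what a row does not reach is not made up. A row lasts 1/12 s, in which the tool goes at most 41.7 mm and 7.16 degrees, less where a joint would pass 70% of its speed; a pose out of reach is approached as far as the arm can. A call with a gripper value outside its range is refused whole. The fingers move at their own pace and stop on an object; "newtons" is the grip in N (left out, the last holds). Time passes only in rows, so rows that do not move let the fingers close. It gives the time, the measured TCP pose, the force and the opening at its end, in the units of the state.
- status.get_obs(): the state, without advancing time (a new reading comes with each control period).
- cams.read_camera(name): name is "scene" or "top"; returns a dict with "img" (480x640x3 uint8, blue, green, red), "vfov" (degrees; the focal length in pixels is half the picture's height over the tangent of half this angle, whatever the lens; pixels are square), "cx", "cy" (the principal point, pixels), "k1" (the pictures are not rectified: a ray, as slopes to the right and down, at radius r is drawn at 1 + k1 r^2 times it, then the intrinsics apply), "xyz" and "orientation" of the camera in the world. Camera axes: x right, y down, z forward; pixel columns grow to the right and rows downward; lengths in m; the calibration is good to about 2 mm. A picture is of the moment at which its call begins. There is no depth.
- hand_in(): hands the job in, once; it reports no verdict.
Trained networks look in the newest picture that a camera, given by its name, has taken for a name from the list of things; names that differ only in an ending like _2 or _b are one class to them, and where a whole thing is asked for, a point or a joint stands for the part that bears it (a point fixed in the world has none). Each returns a list of dicts, best first, with "conf" (0 to 1); they miss things now and then, are a little off and sometimes report something else, mostly with a low value. They report only what shows in the picture. A call takes as long as a camera call. They do not tell look-alikes from the thing itself.
- cams.find_in(camera, target): "bbox" ([left, top, right, bottom] in pixels, round what is visible of it).
The state is a dict: "time_s": time; "joint_positions": joint angles; "qd": joint speeds; "effort": joint torques, N m; "tool_pos": TCP position; "tcp_rot": TCP orientation; "force": force on the tool from outside, world axes, zero at the start; "ft_torque": the same for the moment, N m; "finger_gap": finger opening in m.
Only numpy, scipy, OpenCV 4.12 (cv2) and the standard library are available. Lean on these libraries where they do the work, as an engineer would, in place of code of your own. Each camera call takes 0.05 s, during which the arm holds its last target.

## Working session

There is one attempt and no reset: what is moved stays moved. The work goes in short steps, Python scripts to look and compute and a tool call to move; the robot and the scene stay as the last step left them, time stands still between calls to the robot, and variables do not carry over. Pictures are saved under pics/ and viewed, and the job is handed in when it is done.

Besides the shell and the picture viewer there is one more tool, called after "Request:" as a command line: name --pt "numbers of a row" for each row, then --argument value for the rest. drive_tool: Moves the arm, as the interface text tells. Its arguments: {"type":"object","properties":{"series":{"type":"array","items":{"type":"array","items":{"type":"number"}}},"newtons":{"type":"number"}},"required":["series"]}

```bash
mkdir -p pics; ls; python3 - <<'E'
from station import status,cams
import cv2
print(status.get_obs())
for n in("scene","top"):
    c=cams.read_camera(n); cv2.imwrite(f"pics/{n}0.png",c["img"]); print(n,{k:v for k,v in c.items() if k!="img"})
    for t in ["tray","trough","basket","spare0","held0","held1","brush","multitool","shoetrees"]:
        print(t,[([int(v) for v in d["bbox"]],round(d["conf"],2)) for d in cams.find_in(n,t)])
E
```

```text
pics
{'time_s': 0.0, 'joint_positions': array([ 1.47409843e+00,  3.59397970e-01,  1.10877509e-02, -3.79974932e-04,
       -1.22410524e+00, -2.88078699e-01]), 'qd': array([ 0.00018533,  0.00094232, -0.00063895, -0.00114037, -0.00156391,
       -0.0018122 ]), 'effort': array([ 9.25763197e-04, -5.82718277e+01,  2.93066847e+01,  6.99723423e+00,
        7.01499768e-03, -1.58854350e-04]), 'tool_pos': array([0.25320792, 0.62518749, 0.22562272]), 'tcp_rot': array([ 1.64176919,  1.56913825, -1.88472946]), 'force': array([-0.27595347, -0.42819285,  0.47931195]), 'ft_torque': array([-0.00654356,  0.00934646, -0.03164065]), 'finger_gap': 0.08773567141584084}
scene {'vfov': 51.45325734558181, 'cx': 312.98825265574726, 'cy': 236.44818482427883, 'k1': -0.09951467062514315, 'xyz': array([1.02280668, 0.68841492, 1.16102871]), 'orientation': array([-2.48299648, -0.01475508,  2.65394283])}
tray [([256, 147, 341, 215], 0.72)]
trough [([365, 281, 469, 382], 0.56)]
basket [([290, 235, 336, 294], 0.75), ([201, 198, 273, 237], 0.64), ([295, 331, 347, 391], 0.55)]
spare0 [([361, 262, 381, 283], 0.89), ([327,
[... 1028 characters left out ...]
338, 278, 356, 299], 0.93), ([293, 310, 313, 332], 0.89), ([245, 309, 269, 332], 0.87), ([295, 278, 315, 296], 0.79), ([339, 313, 361, 338], 0.64), ([246, 275, 270, 300], 0.62), ([266, 180, 307, 200], 0.59)]
held0 [([452, 205, 473, 233], 0.88), ([506, 262, 537, 288], 0.85), ([424, 256, 452, 279], 0.78), ([432, 294, 454, 317], 0.67), ([383, 242, 497, 329], 0.35)]
held1 [([452, 205, 473, 233], 0.88), ([506, 262, 537, 288], 0.85), ([424, 256, 452, 279], 0.78), ([432, 294, 454, 317], 0.67), ([383, 242, 497, 329], 0.35)]
brush [([160, 170, 222, 204], 0.68)]
multitool [([264, 179, 306, 201], 0.86), ([383, 239, 498, 331], 0.39), ([247, 309, 268, 333], 0.38)]
shoetrees [([371, 137, 441, 234], 0.67)]
```

View pics/scene0.png

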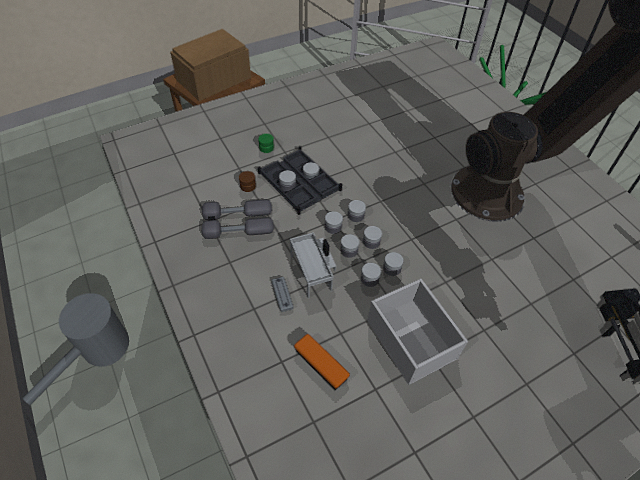

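View pics/top0.png

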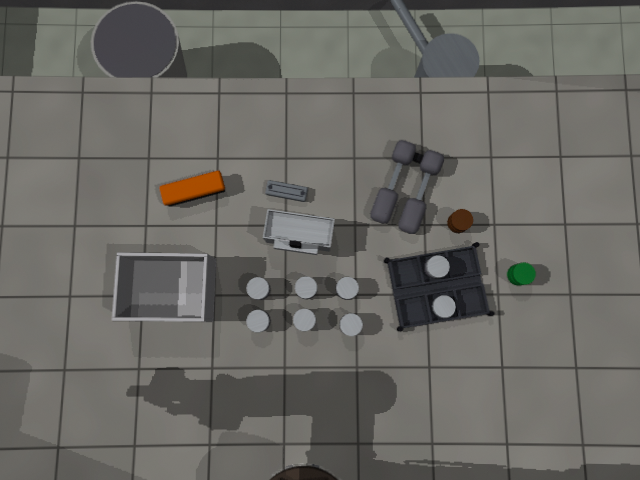

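```bash
cat > h.py <<'E'
import numpy as np, cv2
from scipy.spatial.transform import Rotation as R
from station import status,cams
def cam(n):
    c=cams.read_camera(n); c["R"]=R.from_euler("xyz",c["orientation"]).as_matrix()
    c["f"]=240/np.tan(np.radians(c["vfov"]/2)); return c
def proj(c,P):
    p=(np.atleast_2d(P)-c["xyz"])@c["R"]; s=p[:,:2]/p[:,2:]
    s=s*(1+c["k1"]*(s**2).sum(1,keepdims=True)); return s*c["f"]+[c["cx"],c["cy"]]
def ray(c,uv):
    d=(np.atleast_2d(uv)-[c["cx"],c["cy"]])/c["f"]; s=d.copy()
    for _ in range(20): s=d/(1+c["k1"]*(s**2).sum(1,keepdims=True))
    return np.c_[s,np.ones(len(s))]@c["R"].T
def toplane(c,uv,z):
    r=ray(c,uv); return c["xyz"]+r*((z-c["xyz"][2])/r[:,2])[:,None]
def crop(c,x0,y0,x1,y1,k,name):
    cv2.imwrite(name,cv2.resize(c["img"][y0:y1,x0:x1],None,fx=k,fy=k,interpolation=cv2.INTER_CUBIC))
def jars(n,c,t="spare0",z=.044,h=22):
    """box centres -> project jar model extents, solve xy"""
    out=[]
    from scipy.optimize import least_squares
    a=np.linspace(0,2*np.pi,40)[:-1]
    for d in cams.find_in(n,t):
        b=np.array(d["bbox"],float)
        def ext(p,z0=0):
            P=np.vstack([np.c_[p[0]+.026*np.cos(a),p[1]+.026*np.sin(a),0*a+zz] for zz in(z0,z0+.044)])
            q=proj(c,P); return np.r_[q.min(0),q.max(0)]
        s=least_squares(lambda p:ext(p)-b,toplane(c,[(b[:2]+b[2:])/2],.022)[0,:2])
        out.append((np.round(s.x,4),round(float(np.abs(s.fun).max()),1),round(d["conf"],2)))
    return out
E
python3 - <<'E'
from h import *
for n in("top","scene"):
    c=cam(n)
    for o in jars(n,c): print(n,o)
    if n=="top":
        crop(c,235,195,365,345,4,"pics/t1.png"); crop(c,100,240,220,330,6,"pics/t2.png"); crop(c,375,235,505,335,6,"pics/t3.png")
    else:
        crop(c,275,190,475,390,4-0,"pics/s1.png"); crop(c,250,140,350,220,6,"pics/s3.png")
E
```

```text
top (array([ 0.5165, -0.0059]), 1.2, 0.97)
top (array([ 0.5083, -0.0998]), 2.7, 0.91)
top (array([0.4357, 0.1032]), 2.0, 0.87)
top (array([0.5155, 0.1016]), 1.2, 0.83)
top (array([0.4401, 0.006 ]), 0.6, 0.83)
top (array([ 0.4326, -0.1092]), 1.4, 0.74)
scene (array([ 0.5217, -0.0097]), 0.1, 0.93)
scene (array([0.4413, 0.1085]), 2.2, 0.88)
scene (array([ 0.4358, -0.1106]), 1.8, 0.67)
scene (array([0.511 , 0.1034]), 1.6, 0.66)
scene (array([ 0.5091, -0.1063]), 1.5, 0.53)
```

View pics/t1.png

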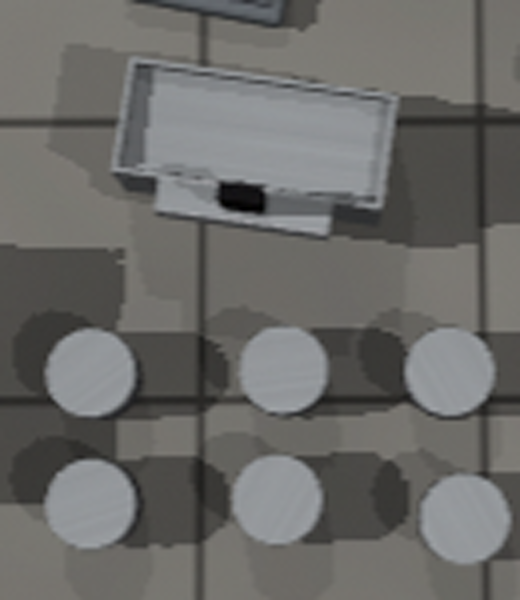

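View pics/t2.png

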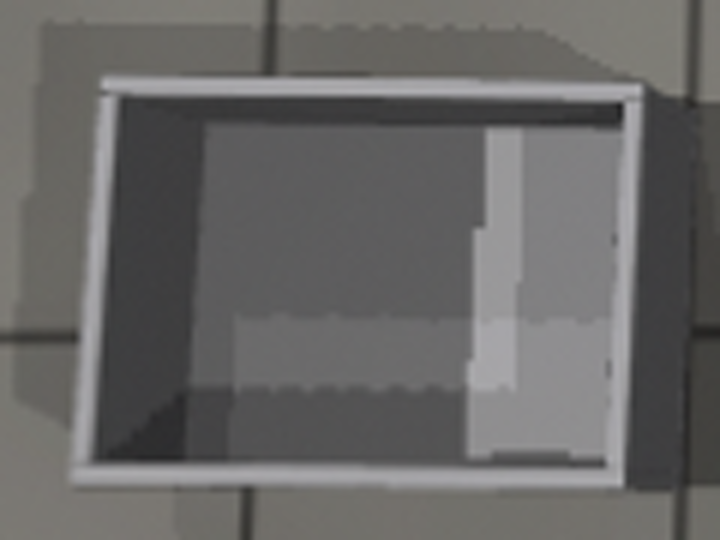

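View pics/t3.png

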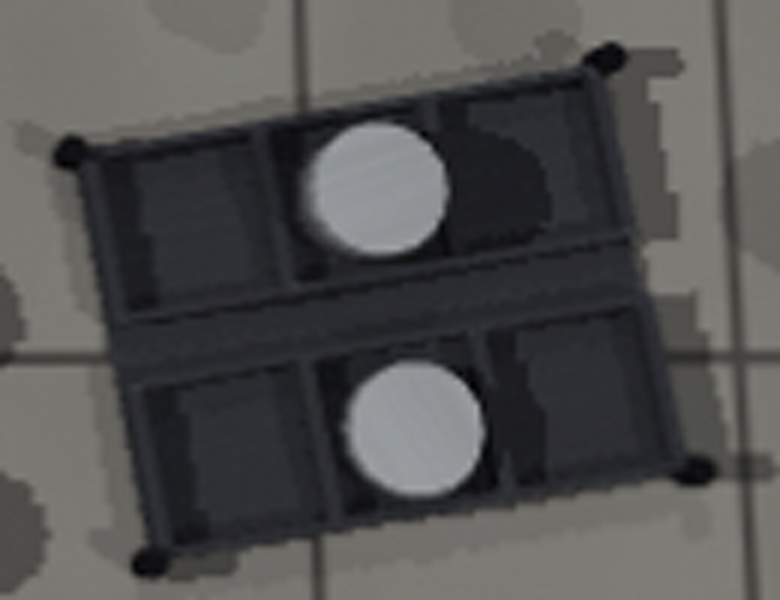

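View pics/s1.png

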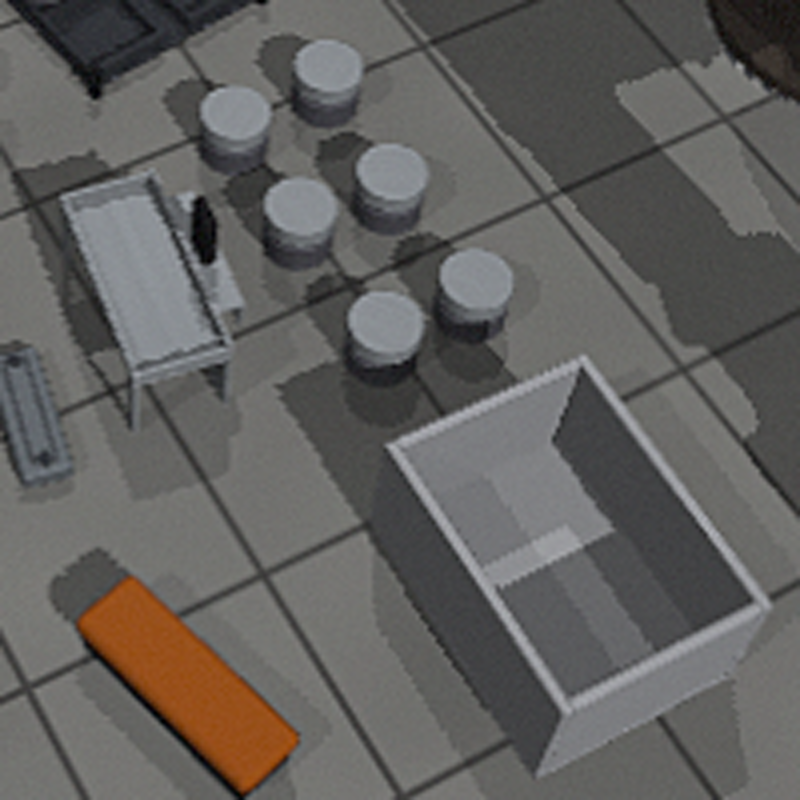

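View pics/s3.png

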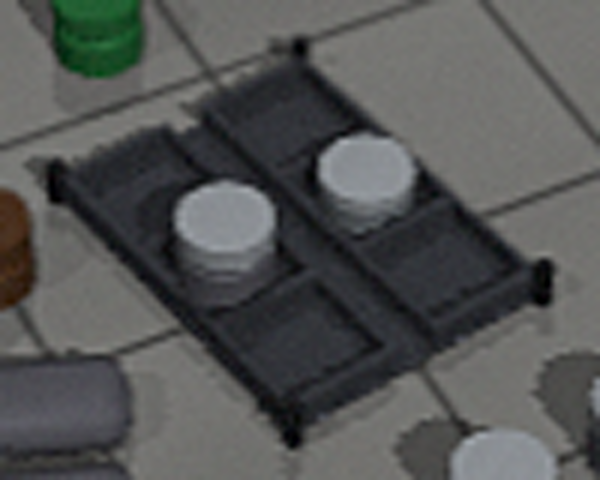

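```bash
cat > fit.py <<'E'
from h import *
from scipy.optimize import least_squares
def fit(T,M,obs,sc=False,p0=(.5,0,0)):
    # obs: list of (cam, {name index: uv})
    def f(p):
        r=[]
        for c,ids,uv in obs:
            Rz=R.from_euler("z",p[2]).as_matrix(); P=np.array([M[i] for i in ids],float)
            P=P@Rz.T+[p[0],p[1],0]; r.append((proj(c,P)-uv).ravel())
        return np.concatenate(r)
    s=least_squares(f,p0); print(T,np.round(s.x,4),"rms px",np.sqrt((s.fun**2).mean()).round(2)); return s.x
E
python3 - <<'E'
from fit import *
t=cam("top"); s=cam("scene")
px=lambda a,k,o:(np.array(a)+.5)/k-.5+o
H=.1
M=[(.075,.1,H),(.075,-.1,H),(-.075,-.1,H),(-.075,.1,H)]
a=(t,[0,1,2,3],px([(103,78),(643,85),(624,487),(72,485)],6,[100,240])); b=(s,[2,1,0,3],px([(584,358),(388,445),(570,708),(768,605)],4,[275,190]))
for o in([a],[b],[a,b]): fit("trough",M,o,p0=(.5,.3,0))
M=[(.082,.106,.026),(.082,-.106,.026),(-.082,-.106,.026),(-.082,.106,.026)]
a=(t,[0,1,2,3],px([(72,150),(607,56),(697,468),(150,563)],6,[375,235])); b=(s,[2,3,0,1],px([(300,47),(543,268),(292,410),(57,180)],6,[250,140]))
for o in([a],[b],[a,b]): fit("tray",M,o,p0=(.5,-.3,0))
M=[(.034,.078,.072),(.034,-.078,.072),(-.034,-.078,.072),(-.034,.078,.072),(-.053,.05,.074),(-.053,-.05,.074)]
a=(t,[0,1,2,3,4,5],px([(133,58),(398,94),(383,210),(113,172),(155,212),(330,236)],4,[235,195])); b=(s,[1,2,3,0,4],px([(62,200),(152,174),(230,348),(135,380),(242,303)],4,[275,190]))
for o in([a],[b],[a,b]): fit("basket",M,o,p0=(.6,0,0))
# jar lids
for nm,c,uv,z in[("top",t,px([(91,373),(284,370),(450,371),(91,503),(277,500),(465,518)],4,[235,195]),.044),
 ("top tray",t,px([(381,188),(416,428)],6,[375,235]),.05),
 ("sc",s,px([(385,322),(300,210),(236,117),(476,280),(391,175),(328,70)],4,[275,190]),.044),
 ("sc tray",s,px([(225,220),(366,172)],6,[250,140]),.05)]:
    print(nm,np.round(toplane(c,uv,z)[:,:2],4).tolist())
E
```

```text
trough [ 0.5154  0.313  -0.0164] rms px 0.52
trough [ 0.5175  0.3123 -0.0128] rms px 1.24
trough [ 0.5163  0.3126 -0.0151] rms px 1.01
tray [ 0.5192 -0.3151  0.1673] rms px 0.45
tray [ 0.5228 -0.3136  0.1782] rms px 0.36
tray [ 0.5202 -0.315   0.1703] rms px 0.62
basket [ 0.6498  0.0097 -0.144 ] rms px 0.18
basket [ 0.6532  0.0111 -0.1419] rms px 0.57
basket [ 0.651   0.01   -0.1445] rms px 0.63
top [[0.5146, 0.1062], [0.5158, -0.0053], [0.5149, -0.1013], [0.4405, 0.105], [0.4416, -0.0013], [0.4309, -0.1089]]
top tray [[0.5633, -0.3117], [0.4716, -0.3215]]
sc [[0.518, 0.106], [0.5209, -0.0024], [0.5192, -0.0973], [0.4437, 0.1055], [0.447, 0.0005], [0.4358, -0.1056]]
sc tray [[0.5661, -0.31], [0.4845, -0.3079]]
```

```bash
cat > plan.py <<'E'
from h import *
def tgtR(a):
    x=np.array([0,0,-1.]);y=np.array([np.cos(a),np.sin(a),0]);return np.c_[x,y,np.cross(x,y)]
def plan(xyz,a,n,grip,flip=None):
    o=status.get_obs(); Rc=R.from_euler("xyz",o["tcp_rot"]).as_matrix(); p=o["tool_pos"].copy()
    j=o["joint_positions"]
    best=None
    for k in(-1,0,1,2):
        T=tgtR(a+k*np.pi); w=R.from_matrix(Rc.T@T).as_rotvec()
        ty=np.arctan2(Rc[1,1],Rc[0,1]); d=(a+k*np.pi-ty+np.pi)%(2*np.pi)-np.pi
        dj1=np.arctan2(xyz[1],xyz[0])-np.arctan2(p[1],p[0])
        j6=j[5]-d+dj1
        c=(abs(j6),d,T,j6)
        if best is None or c[0]<best[0]-1e-6: best=c
    _,d,T,j6=best
    print("t",round(o["time_s"],2),"at",np.round(p,4),"jawyaw",round(float(ty),3),"dyaw",round(float(d),3),"j6",round(float(j[5]),2),"->",round(float(j6),2),"force",np.round(o["force"],1),"gap",round(o["finger_gap"],4))
    rows=[]; xyz=np.array(xyz,float); p0=p.copy()
    wz=[0,0,d]
    tilt=None
    for i in range(n):
        # remaining split
        dp=(xyz-p)/(n-i); s=np.round(Rc.T@dp*1000,0 if i<n-1 else 1)
        Rem=R.from_matrix(T@Rc.T).as_rotvec()
        # go about vertical using chosen d
        remyaw=d*(n-i)/n
        w=np.round(Rc.T@(np.array([0,0,d/n]) if i<n-1 else Rem),3)
        if i==n-1 and np.linalg.norm(w)>.12: print("rot big",w)
        rows.append([*[float(v) for v in s],*[float(v) for v in w],grip])
        p=p+Rc@s/1000; Rc=Rc@R.from_rotvec(w).as_matrix()
    print("[" + ",".join("["+",".join(f"{v:g}" for v in r)+"]" for r in rows)+"]")
    print("end err mm",np.round((p-xyz)*1000,2))
E
python3 -c "
from plan import *
plan([.6094,.016,.20],-.144,24,87)"
```

```text
t 1.3 at [0.2534 0.6257 0.2266] jawyaw -1.956 dyaw -1.33 j6 -0.29 -> -0.12 force [-0.7 -0.1  0.7] gap 0.0877
[[1,18,-23,0.055,0,-0,87],[1,17,-24,0.055,0,-0,87],[1,15,-25,0.055,0,-0,87],[1,14,-26,0.055,0,-0,87],[1,12,-27,0.055,0,-0,87],[1,11,-27,0.055,0,-0,87],[1,9,-28,0.055,0,-0,87],[1,8,-28,0.055,0,-0,87],[1,6,-29,0.055,0,-0,87],[1,5,-29,0.055,0,-0,87],[1,3,-29,0.055,0,-0,87],[1,2,-29,0.055,0,-0,87],[1,-0,-30,0.055,0,-0,87],[1,-2,-29,0.055,0,-0,87],[1,-3,-29,0.055,0,-0,87],[1,-5,-29,0.055,0,-0,87],[1,-7,-29,0.055,0,-0,87],[1,-8,-28,0.055,0,-0,87],[1,-10,-28,0.055,0,-0,87],[2,-11,-27,0.055,0,-0,87],[1,-12,-27,0.055,0,-0,87],[2,-14,-26,0.055,0,-0,87],[1,-16,-25,0.055,0,-0,87],[1.5,-16.6,-25,0.065,0,-0,87]]
end err mm [-0.02 -0.02  0.03]
```

Request:
drive_tool --pt "1 18 -23 0.055 0 0 50" --pt "1 17 -24 0.055 0 0 50" --pt "1 15 -25 0.055 0 0 50" --pt "1 14 -26 0.055 0 0 50" --pt "1 12 -27 0.055 0 0 50" --pt "1 11 -27 0.055 0 0 50" --pt "1 9 -28 0.055 0 0 50" --pt "1 8 -28 0.055 0 0 50" --pt "1 6 -29 0.055 0 0 50" --pt "1 5 -29 0.055 0 0 50" --pt "1 3 -29 0.055 0 0 50" --pt "1 2 -29 0.055 0 0 50"

```text
time_s: 2.3
tool_pos: [0.4314, 0.3206, 0.2148]
tcp_rot: [-1.218, 1.57, 0.876]
force: [0.7, 0.6, -0.9]
finger_gap: 0.0501
```

Request:
drive_tool --pt "1 0 -30 0.055 0 0 50" --pt "1 -2 -29 0.055 0 0 50" --pt "1 -3 -29 0.055 0 0 50" --pt "1 -5 -29 0.055 0 0 50" --pt "1 -7 -29 0.055 0 0 50" --pt "1 -8 -28 0.055 0 0 50" --pt "1 -10 -28 0.055 0 0 50" --pt "2 -11 -27 0.055 0 0 50" --pt "1 -12 -27 0.055 0 0 50" --pt "2 -14 -26 0.055 0 0 50" --pt "1 -16 -25 0.055 0 0 50" --pt "1.5 -16.6 -25 0.065 0 0 50"

```text
time_s: 3.3
tool_pos: [0.6102, 0.0146, 0.2002]
tcp_rot: [-1.239, 1.57, 0.185]
force: [0.1, 0.7, -0.4]
finger_gap: 0.0499
```

```bash
python3 -c "
from plan import *
t=cam('top');s=cam('scene')
plan([.6094,.016,.083],-.144,8,50)
crop(t,220,180,400,320,4,'pics/a_t.png');crop(s,250,190,400,330,5,'pics/a_s.png')
o=status.get_obs();print(proj(t,[o['tool_pos']]),proj(s,[o['tool_pos']]))
"
```

```text
t 3.4 at [0.6106 0.0127 0.1994] jawyaw 2.992 dyaw 0.006 j6 -0.49 -> -0.49 force [-0.   0.3 -0.2] gap 0.0503
[[15,0,0,-0.001,0,-0,50],[14,0,0,-0.001,0,-0,50],[15,0,1,-0.001,0,-0,50],[14,0,0,-0.001,0,-0,50],[15,0,1,-0.001,0,-0,50],[14,1,0,-0.001,0,-0,50],[15,0,1,-0.001,0,-0,50],[14.4,0.6,0.2,0.001,-0.001,-0.001,50]]
end err mm [ 0.   -0.01 -0.03]
[[294.60592953 236.03626782]] [[326.33493721 222.06646805]]
```

View pics/a_t.png

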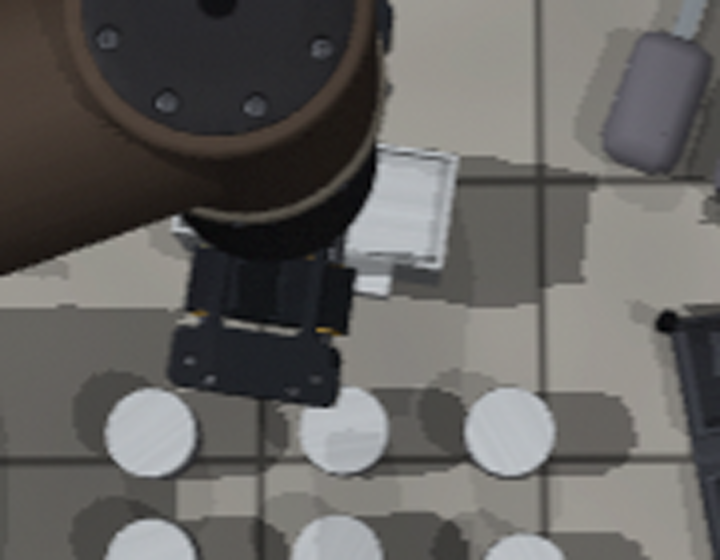

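View pics/a_s.png

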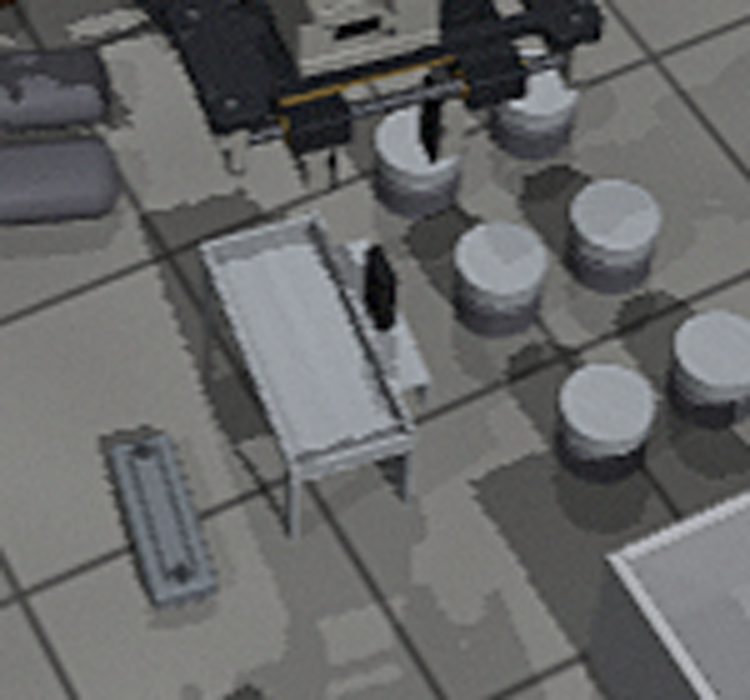

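Request:
drive_tool --pt "15 0 0 0 0 0 50" --pt "14 0 0 0 0 0 50" --pt "15 0 1 0 0 0 50" --pt "14 0 0 0 0 0 50" --pt "15 0 1 0 0 0 50" --pt "14 1 0 0 0 0 50" --pt "15 0 1 0 0 0 50" --pt "14.5 0.5 0 0 0 0 50" --pt "0 0 0 0 0 0 50"

```text
time_s: 4.15
tool_pos: [0.6063, 0.0191, 0.0808]
tcp_rot: [1.894, 1.566, -2.962]
force: [0.1, -1.0, 0.1]
finger_gap: 0.0498
```

```bash
python3 -c "
from plan import *
s=cam('scene')
plan([.6094,.016,.083],-.144,1,50)
crop(s,250,190,400,330,5,'pics/b_s.png')
"
```

```text
t 4.2 at [0.6072 0.0191 0.0824] jawyaw 2.998 dyaw -0.001 j6 -0.5 -> -0.5 force [-1.  -0.4  0.7] gap 0.0501
[[-0.6,-2.6,-2.8,0.001,-0.001,-0.003,50]]
end err mm [-0.05  0.   -0.03]
```

View pics/b_s.png

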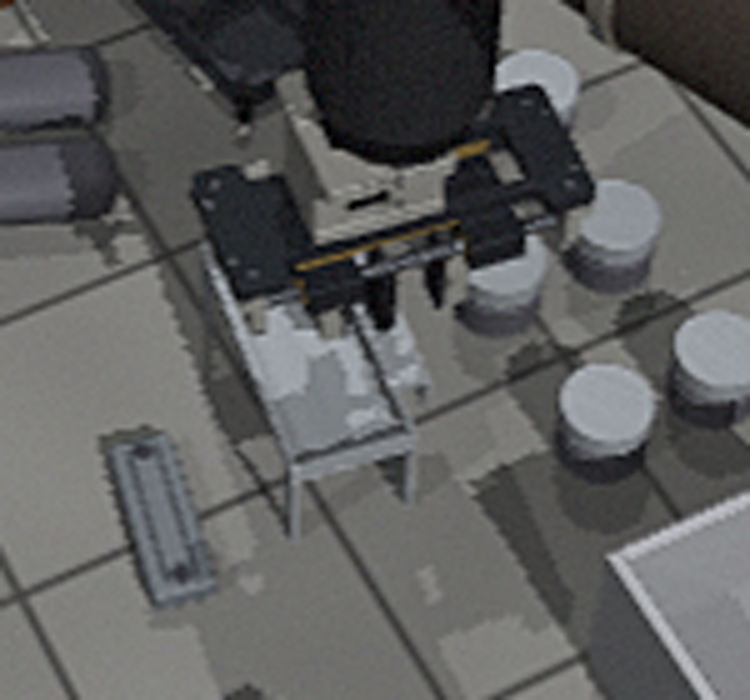

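Request:
drive_tool --pt "0 -1 -2 0 0 0 50" --pt "0 0 0 0 0 0 30" --pt "0 0 0 0 0 0 0" --pt "0 0 0 0 0 0 0" --pt "0 0 0 0 0 0 0" --pt "0 0 0 0 0 0 0" --pt "0 0 0 0 0 0 0" --pt "0 0 0 0 0 0 0" --newtons 45

```text
time_s: 4.87
tool_pos: [0.609, 0.017, 0.0837]
tcp_rot: [-1.061, 1.571, 0.366]
force: [-0.5, -0.0, 1.4]
finger_gap: 0.0098
```

Request:
drive_tool --pt "-5 0 0 0 0 0 0" --pt "-15 0 0 0 0 0 0" --pt "-20 0 0 0 0 0 0" --pt "-20 0 0 0 0 0 0" --pt "-20 0 0 0 0 0 0" --pt "-20 0 0 0 0 0 0" --pt "-20 0 0 0 0 0 0" --pt "-20 0 0 0 0 0 0" --pt "-5 0 0 0 0 0 0" --pt "0 0 0 0 0 0 0" --pt "0 0 0 0 0 0 0"

```text
time_s: 5.78
tool_pos: [0.6084, 0.017, 0.2276]
tcp_rot: [1.376, 1.57, 2.802]
force: [-0.1, 0.4, -4.0]
finger_gap: 0.0096
```

```bash
python3 -c "
from plan import *
s=cam('scene')
for i in range(3):
  print(status.get_obs()['tool_pos'].round(4)); cam('top')
cv2.imwrite('pics/c_s.png',s['img'])
plan([.437,.314,.225],-.0155,12,0)
"
```

```text
[0.6081 0.017  0.227 ]
[0.6081 0.0169 0.2267]
[0.6082 0.0169 0.2268]
t 5.98 at [0.6083 0.0168 0.227 ] jawyaw 2.997 dyaw 0.129 j6 -0.49 -> -0.03 force [ 0.9  0.2 -1.8] gap 0.0097
[[0,18,22,-0.011,0,-0,0],[0,17,23,-0.011,0,-0,0],[0,17,23,-0.011,0,-0,0],[0,17,23,-0.011,0,-0,0],[0,17,23,-0.011,0,-0,0],[0,16,23,-0.011,0,-0,0],[0,16,24,-0.011,0,-0,0],[0,16,24,-0.011,0,-0,0],[1,16,24,-0.011,0,-0,0],[0,15,24,-0.011,0,-0,0],[1,15,24,-0.011,0,-0,0],[0.2,15.4,24.6,-0.008,-0.001,-0.002,0]]
end err mm [ 0.01 -0.02  0.05]
```

View pics/c_s.png

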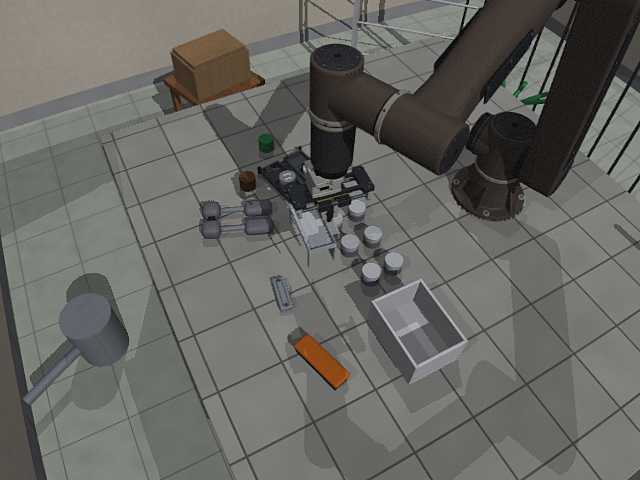

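```bash
python3 -c "
from plan import *
plan([.4455,.3137,.227],-.0151,12,0)
"
```

```text
t 5.98 at [0.6083 0.0168 0.227 ] jawyaw 2.997 dyaw 0.129 j6 -0.49 -> -0.04 force [ 0.9  0.2 -1.8] gap 0.0097
[[0,17,23,-0.011,0,-0,0],[0,17,23,-0.011,0,-0,0],[0,16,23,-0.011,0,-0,0],[0,16,23,-0.011,0,-0,0],[0,16,23,-0.011,0,-0,0],[0,16,23,-0.011,0,-0,0],[0,15,24,-0.011,0,-0,0],[0,15,24,-0.011,0,-0,0],[0,15,24,-0.011,0,-0,0],[0,15,24,-0.011,0,-0,0],[0,15,24,-0.011,0,-0,0],[0.2,14,24,-0.008,-0.001,-0.002,0]]
end err mm [ 0.01 -0.04  0.03]
```

Request:
drive_tool --pt "0 17 23 -0.011 0 0 0" --pt "0 17 23 -0.011 0 0 0" --pt "0 16 23 -0.011 0 0 0" --pt "0 16 23 -0.011 0 0 0" --pt "0 16 23 -0.011 0 0 0" --pt "0 16 23 -0.011 0 0 0" --pt "0 15 24 -0.011 0 0 0" --pt "0 15 24 -0.011 0 0 0" --pt "0 15 24 -0.011 0 0 0" --pt "0 15 24 -0.011 0 0 0" --pt "0 15 24 -0.011 0 0 0" --pt "0 14 24 -0.008 0 0 0"

```text
time_s: 6.98
tool_pos: [0.445, 0.3147, 0.2279]
tcp_rot: [2.386, 1.57, -2.34]
force: [0.9, -0.1, -3.5]
finger_gap: 0.01
```

Request:
drive_tool --pt "0 0 0 0 0 0 0" --pt "0 0 0 0 0 0 0"

```text
time_s: 7.15
tool_pos: [0.4452, 0.3147, 0.2278]
tcp_rot: [2.478, 1.57, -2.247]
force: [0.0, -0.2, -2.5]
finger_gap: 0.0097
```

```bash
python3 -c "
from plan import *
s=cam('scene');t=cam('top')
plan([.4455,.3137,.227],-.0151,1,0)
crop(s,340,200,490,390,4,'pics/d_s.png')
crop(t,90,220,250,340,5,'pics/d_t.png')
"
```

```text
t 7.25 at [0.446  0.3134 0.228 ] jawyaw 3.127 dyaw -0.0 j6 -0.99 -> -0.99 force [ 0.1 -0.6 -3.1] gap 0.0098
[[1,0.5,0.3,0,-0.001,-0.001,0]]
end err mm [-0.02 -0.02 -0.03]
```

View pics/d_s.png

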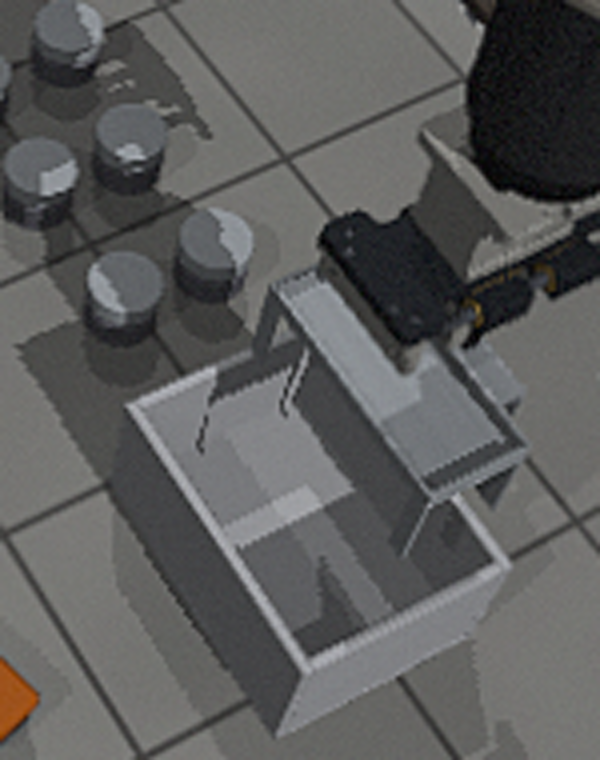

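View pics/d_t.png

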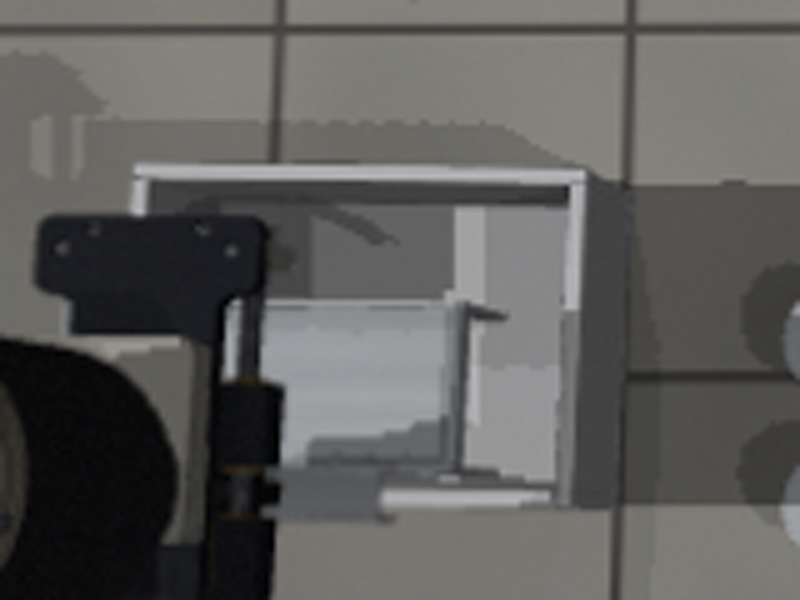

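```bash
python3 - <<'E'
from fit import *
t=cam("top"); s=cam("scene")
px=lambda a,k,o:(np.array(a)+.5)/k-.5+o
z=.1443
M=np.array([(.034,.078,.072),(.034,-.078,.072),(-.034,-.078,.072),(-.034,.078,.072),(-.053,.05,.074),(-.053,-.05,.074)])+[0,0,z]
a=(t,[1,5],px([(467,302),(391,519)],5,[90,220])); b=(s,[1,0,3,4],px([(271,290),(435,501),(527,450),(524,392)],4,[340,200]))
for o in([a],[b],[a,b]):
    p=fit("basket",M,o,p0=(.47,.3,0)); print("  tab",p[0]-.042*np.cos(p[2]),p[1]-.042*np.sin(p[2]))
E
```

```text
basket [0.4862 0.3102 0.0172] rms px 0.49
  tab 0.44421728619900647 0.3094363371931125
basket [0.4908 0.3147 0.0088] rms px 0.64
  tab 0.44877615228341944 0.314331325454457
basket [ 0.4889  0.3126 -0.0029] rms px 1.06
  tab 0.4469194215893555 0.31274812511545935
```

Request:
drive_tool --pt "10 0.5 0 0 0 0 0" --pt "15 0.5 0 0 0 0 0" --pt "15 0 0 0 0 0 0" --pt "15 0 0 0 0 0 0" --pt "15 0 0 0 0 0 0" --pt "10 0 0 0 0 0 0" --pt "5 0 0 0 0 0 0" --pt "0 0 0 0 0 0 0" --pt "0 0 0 0 0 0 0"

```text
time_s: 8.1
tool_pos: [0.4455, 0.3137, 0.1437]
tcp_rot: [-2.042, 1.571, -0.487]
force: [-0.3, 0.8, -2.8]
finger_gap: 0.0096
```

```bash
python3 -c "
from plan import *
s=cam('scene');t=cam('top')
plan([.445,.3137,.114],-.0151,6,0)
crop(s,340,240,490,390,5,'pics/e_s.png')
crop(t,90,220,250,340,5,'pics/e_t.png')
"
```

```text
t 8.2 at [0.4457 0.3142 0.1444] jawyaw 3.127 dyaw -0.0 j6 -0.99 -> -0.99 force [ 0.2  0.6 -2.4] gap 0.0097
[[5,0,-0,0,0,-0,0],[5,0,-0,0,0,-0,0],[5,0,-0,0,0,-0,0],[5,0,-0,0,0,-0,0],[5,0,-0,0,0,-0,0],[5.4,0.7,-0.5,0,0.001,0.001,0]]
end err mm [-0.02  0.02  0.  ]
```

View pics/e_s.png

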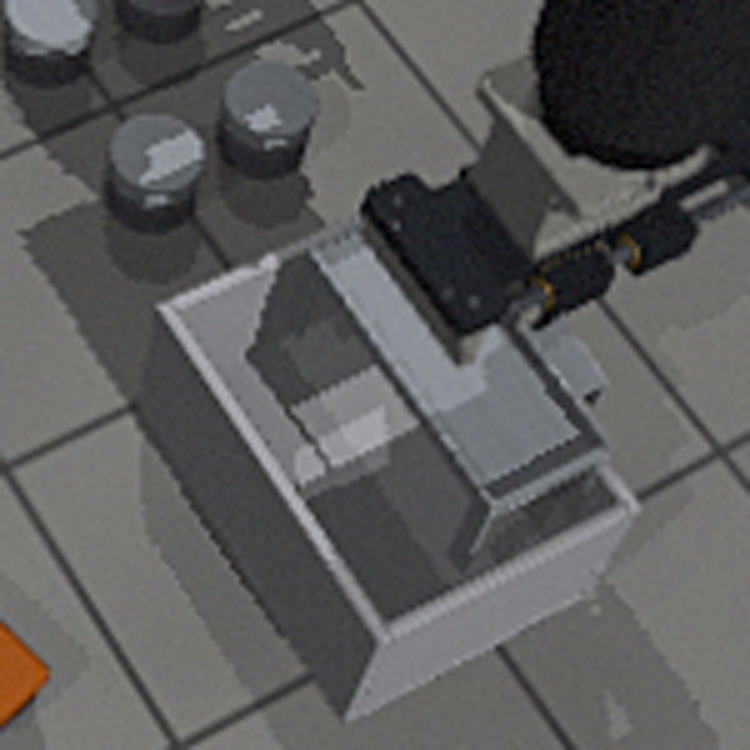

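View pics/e_t.png

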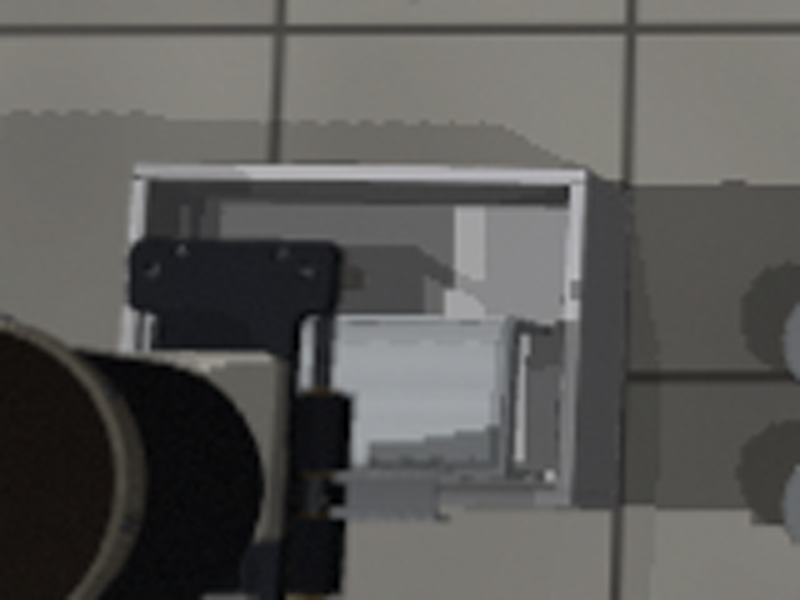

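Request:
drive_tool --pt "5 0.5 0 0 0 0 0" --pt "5 0 0 0 0 0 0" --pt "4 0 0 0 0 0 0" --pt "0 0 0 0 0 0 0"

```text
time_s: 8.53
tool_pos: [0.4441, 0.3133, 0.1285]
tcp_rot: [2.36, 1.569, -2.367]
force: [0.4, 0.7, -2.1]
finger_gap: 0.0098
```

Request:
drive_tool --pt "4 0 0 0 0 0 0" --pt "4 0 0 0 0 0 0" --pt "4 0 0 0 0 0 0" --pt "3 0 0 0 0 0 0" --pt "2 0 0 0 0 0 0" --pt "0 0 0 0 0 0 0"

```text
time_s: 9.03
tool_pos: [0.4445, 0.3136, 0.112]
tcp_rot: [2.482, 1.57, -2.245]
force: [0.6, -0.6, -2.7]
finger_gap: 0.0096
```

Request:
drive_tool --pt "1 0 0 0 0 0 0" --pt "0.5 0 0 0 0 0 0" --pt "0 0 0 0 0 0 0"

```text
time_s: 9.28
tool_pos: [0.4448, 0.3139, 0.1117]
tcp_rot: [-0.976, 1.57, 0.58]
force: [-2.0, -1.3, 2.9]
finger_gap: 0.01
```

```bash
python3 -c "
from plan import *
s=cam('scene')
plan([.445,.3137,.114],-.0151,1,0)
crop(s,340,240,490,390,5,'pics/f_s.png')
"
```

```text
t 9.33 at [0.4448 0.3139 0.1116] jawyaw 3.127 dyaw -0.0 j6 -0.99 -> -0.99 force [-1.6 -1.3  4.2] gap 0.0095
[[-2.4,-0.2,-0.2,0,0,0,0]]
end err mm [-0.05 -0.02  0.04]
```

View pics/f_s.png

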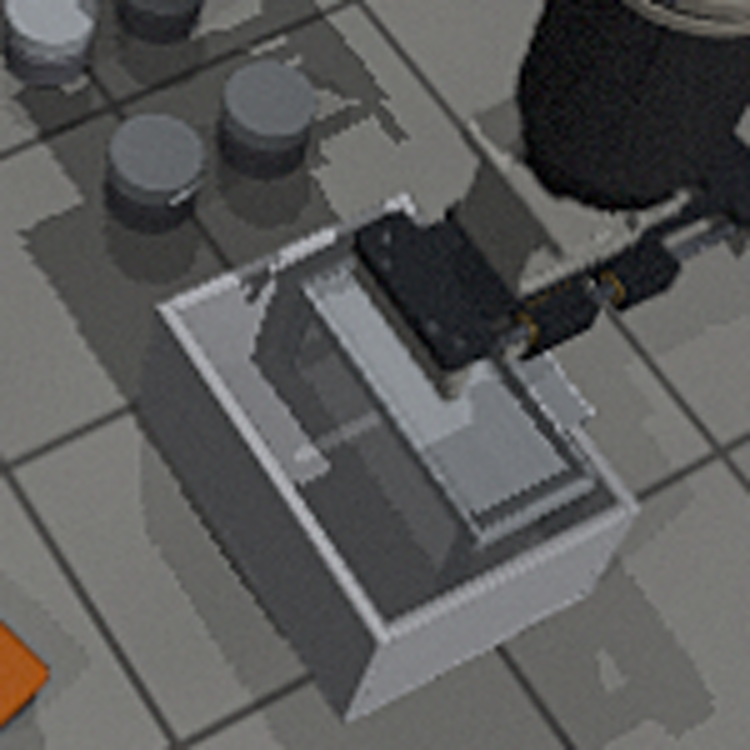

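Request:
drive_tool --pt "0 0 0 0 0 0 15" --pt "0 0 0 0 0 0 25" --pt "0 0 0 0 0 0 40" --pt "0 0 0 0 0 0 40" --pt "-15 0 0 0 0 0 40" --pt "-30 0 0 0 0 0 40" --pt "-35 0 0 0 0 0 40" --pt "-30 0 0 0 0 0 70" --pt "-20 0 0 0 0 0 70" --pt "0 0 0 0 0 0 70"

```text
time_s: 10.17
tool_pos: [0.4464, 0.3154, 0.2462]
tcp_rot: [-0.771, 1.563, 0.785]
force: [-0.0, 0.8, -0.6]
finger_gap: 0.0544
```

```bash
python3 -c "
from plan import *
s=cam('scene');t=cam('top')
crop(s,340,240,490,390,5,'pics/g_s.png')
plan([.5165,.106,.2],1.571,12,70)
for o in jars('scene',s): print(o)
for o in jars('top',t): print(o)
"
```

```text
t 10.27 at [0.4447 0.3142 0.2417] jawyaw 3.126 dyaw -1.555 j6 -0.99 -> 0.15 force [ 0.7  0.8 -1.1] gap 0.063
rot big [ 0.125  0.001 -0.002]
[[3,-6,-17,0.13,0,-0,70],[3,-8,-16,0.13,0,-0,70],[4,-11,-15,0.13,0,-0,70],[3,-12,-14,0.13,0,-0,70],[4,-14,-12,0.13,-0,-0,70],[3,-15,-10,0.13,-0,-0,70],[4,-17,-8,0.13,-0,-0,70],[3,-18,-6,0.13,-0,-0,70],[4,-18,-3,0.13,-0,-0,70],[3,-18,-1,0.13,-0,-0,70],[4,-18,2,0.13,-0,-0,70],[3.4,-18.3,3.7,0.125,0.001,-0.002,70]]
end err mm [0.   0.03 0.02]
(array([ 0.4369, -0.1012]), 1.0, 0.79)
(array([0.5127, 0.1017]), 1.1, 0.6)
(array([0.4485, 0.1021]), 3.3, 0.59)
(array([ 0.5215, -0.0058]), 2.1, 0.59)
(array([0.4406, 0.0005]), 1.4, 0.54)
(array([ 0.5178, -0.1031]), 1.7, 0.54)
(array([0.44, 0.  ]), 0.3, 0.91)
(array([ 0.5166, -0.0017]), 1.6, 0.9)
(array([ 0.5102, -0.099 ]), 1.7, 0.76)
(array([ 0.431 , -0.1065]), 0.7, 0.66)
(array([0.5126, 0.1055]), 1.9, 0.56)
(array([ 0.5631, -0.3143]), 1.2, 0.24)
```

View pics/g_s.png

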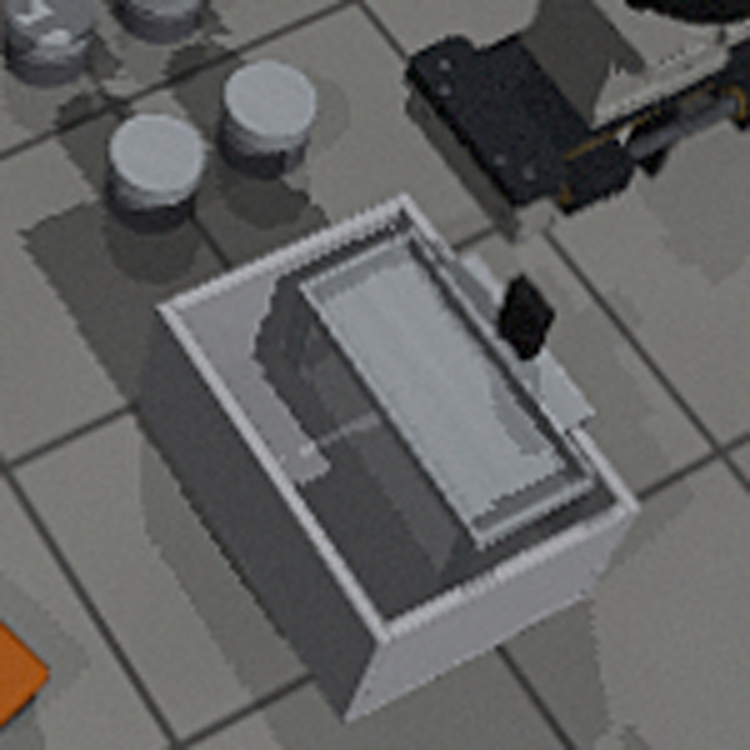

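```bash
python3 -c "
from plan import *
plan([.5165,.105,.15],1.571,15,72)
"
```

```text
t 10.37 at [0.4442 0.3134 0.24  ] jawyaw 3.126 dyaw -1.555 j6 -0.99 -> 0.15 force [ 0.9  0.2 -0.5] gap 0.068
[[6,-5,-14,0.104,-0,0,72],[6,-6,-13,0.104,-0,0,72],[6,-8,-12,0.104,-0,0,72],[6,-9,-12,0.104,-0,0,72],[6,-10,-11,0.104,-0,0,72],[6,-11,-9,0.104,-0,0,72],[6,-12,-8,0.104,-0,0,72],[6,-13,-7,0.104,-0,0,72],[6,-14,-6,0.104,-0,0,72],[6,-14,-4,0.104,0,0,72],[6,-15,-3,0.104,0,0,72],[6,-15,-1,0.104,0,0,72],[6,-15,1,0.104,0,0,72],[6,-14,2,0.104,0,0,72],[6.1,-14.1,3.2,0.099,-0.001,0.001,72]]
end err mm [ 0.01 -0.04  0.03]
```

Request:
drive_tool --pt "6 -5 -14 0.104 0 0 72" --pt "6 -6 -13 0.104 0 0 72" --pt "6 -8 -12 0.104 0 0 72" --pt "6 -9 -12 0.104 0 0 72" --pt "6 -10 -11 0.104 0 0 72" --pt "6 -11 -9 0.104 0 0 72" --pt "6 -12 -8 0.104 0 0 72" --pt "6 -13 -7 0.104 0 0 72" --pt "6 -14 -6 0.104 0 0 72" --pt "6 -14 -4 0.104 0 0 72" --pt "6 -15 -3 0.104 0 0 72" --pt "6 -15 -1 0.104 0 0 72"

```text
time_s: 11.37
tool_pos: [0.5017, 0.1453, 0.1674]
tcp_rot: [-2.862, 1.568, -2.56]
force: [0.0, 0.0, -0.7]
finger_gap: 0.0722
```

Request:
drive_tool --pt "6 -15 1 0.104 0 0 72" --pt "6 -14 2 0.104 0 0 72" --pt "6 -14 3 0.1 0 0 72" --pt "0 0 0 0 0 0 72" --pt "0 0 0 0 0 0 72"

```text
time_s: 11.78
tool_pos: [0.5163, 0.1046, 0.1497]
tcp_rot: [-2.606, 1.568, -2.606]
force: [-0.2, 0.5, -0.5]
finger_gap: 0.0716
```

```bash
python3 -c "
from plan import *
s=cam('scene');t=cam('top')
crop(s,330,190,490,390,4,'pics/h_s.png')
crop(t,100,230,270,340,4,'pics/h_t.png')
plan([.5165,.105,.021],1.571,8,72)
"
```

```text
t 11.88 at [0.5167 0.1057 0.1506] jawyaw 1.573 dyaw -0.002 j6 -2.14 -> -2.14 force [ 0.4 -0.3  0.9] gap 0.0719
[[16,-0,-0,0,0,0,72],[16,-0,-0,0,0,0,72],[16,-0,-0,0,0,0,72],[16,-0,-0,0,0,0,72],[16,-0,-0,0,0,0,72],[17,-0,-0,0,0,0,72],[16,-0,-0,0,0,0,72],[16.6,-0.6,-0.1,0.002,-0.001,0.001,72]]
end err mm [0.01 0.03 0.02]
```

View pics/h_s.png

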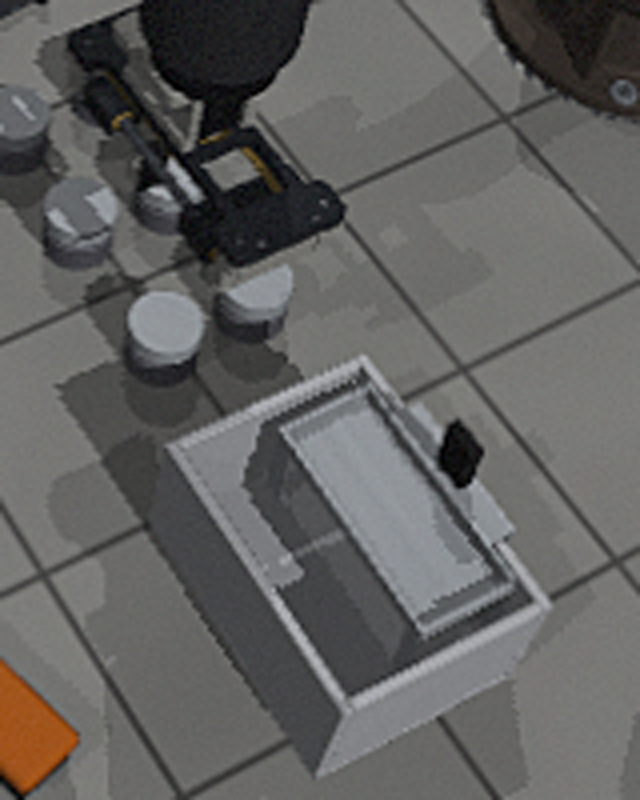

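View pics/h_t.png

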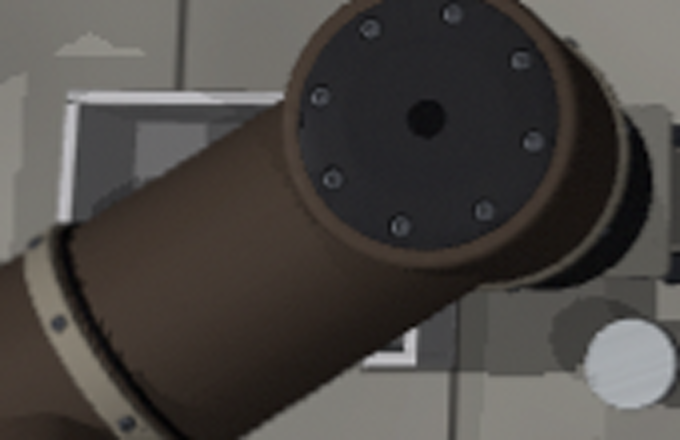

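```bash
sed -i 's/j6=j\[5\]-d+dj1/j6=j[5]+d-dj1/' plan.py; python3 - <<'E'
from h import *
from scipy.optimize import least_squares
s=cam("scene"); px=lambda a,k,o:(np.array(a)+.5)/k-.5+o
M=np.array([(.034,-.078,.072),(.034,.078,.072),(-.034,.078,.072),(-.034,-.078,.072),(-.053,.05,.073),(-.042,0,.119)])
uv=px([(280,430),(423,638),(517,588),(373,388),(513,533),(462,424)],4,[330,190])
def f(p): return (proj(s,M@R.from_euler("zy",[p[2],p[4]]).as_matrix().T+[p[0],p[1],p[3]])-uv).ravel()
r=least_squares(f,[.487,.313,0,.028,0]); print(r.x.round(4),np.sqrt((r.fun**2).mean()))
r=least_squares(lambda q:f([*q[:3],.028,q[3]]),[.487,.313,0,0]); print(r.x.round(4),np.sqrt((r.fun**2).mean()))
r=least_squares(lambda q:f([*q[:3],.028,0]),[.487,.313,0]); print(r.x.round(4),np.sqrt((r.fun**2).mean()))
E
```

```text
[ 0.4877  0.315  -0.0196  0.0328  0.0585] 1.19276504958171
[ 0.4851  0.3134 -0.0193  0.0597] 1.1967725219479506
[ 0.4895  0.3132 -0.0129] 1.2469538707283208
```

Request:
drive_tool --pt "16 0 0 0 0 0 72" --pt "16 0 0 0 0 0 72" --pt "16 0 0 0 0 0 72" --pt "16 0 0 0 0 0 72" --pt "16 0 0 0 0 0 72" --pt "17 0 0 0 0 0 72" --pt "16 0 0 0 0 0 72" --pt "16.5 0 0 0 0 0 72" --pt "0 0 0 0 0 0 60" --pt "0 0 0 0 0 0 40" --pt "0 0 0 0 0 0 40" --pt "0 0 0 0 0 0 40" --newtons 25

```text
time_s: 12.93
tool_pos: [0.5176, 0.1061, 0.0227]
tcp_rot: [0.466, 1.569, 0.466]
force: [0.5, -0.6, -1.2]
finger_gap: 0.0514
```

Request:
drive_tool --pt "0 0 0 0 0 0 40" --pt "0 0 0 0 0 0 40" --pt "-8 0 0 0 0 0 40" --pt "-18 0 0 0 0 0 40" --pt "-25 0 0 0 0 0 40" --pt "-30 0 0 0 0 0 40" --pt "-30 0 0 0 0 0 40" --pt "-30 0 0 0 0 0 40" --pt "-25 0 0 0 0 0 40" --pt "-8 0 0 0 0 0 40" --pt "0 0 0 0 0 0 40"

```text
time_s: 13.85
tool_pos: [0.518, 0.106, 0.1986]
tcp_rot: [0.502, 1.566, 0.502]
force: [0.5, 1.5, -2.5]
finger_gap: 0.0516
```

```bash
python3 -c "
from plan import *
plan([.4885,.351,.2],-.0151,15,40)
"
```

```text
t 13.85 at [0.518  0.106  0.1986] jawyaw 1.571 dyaw 1.556 j6 -2.14 -> -1.01 force [ 0.5  1.5 -2.5] gap 0.0516
[[-0,16,-2,-0.104,0,0,40],[-0,16,-0,-0.104,0,0,40],[-0,16,1,-0.104,0,0.001,40],[-0,16,3,-0.104,0,0.001,40],[-0,16,5,-0.104,0,0.001,40],[-0,15,6,-0.104,0,0.001,40],[-0,15,8,-0.104,0,0.001,40],[-0,14,10,-0.104,0,0.001,40],[-0,12,11,-0.104,0,0.001,40],[0,11,12,-0.104,0,0.001,40],[0,10,13,-0.104,0,0.001,40],[0,9,14,-0.104,0,0.001,40],[0,7,15,-0.104,0,0.001,40],[0,5,16,-0.104,0.001,0.001,40],[0.2,4.1,15.8,-0.1,0.009,-0.005,40]]
end err mm [ 0.   -0.05 -0.05]
```

Request:
drive_tool --pt "0 16 -2 -0.104 0 0 40" --pt "0 16 0 -0.104 0 0 40" --pt "0 16 1 -0.104 0 0 40" --pt "0 16 3 -0.104 0 0 40" --pt "0 16 5 -0.104 0 0 40" --pt "0 15 6 -0.104 0 0 40" --pt "0 15 8 -0.104 0 0 40" --pt "0 14 10 -0.104 0 0 40" --pt "0 12 11 -0.104 0 0 40" --pt "0 11 12 -0.104 0 0 40" --pt "0 10 13 -0.104 0 0 40" --pt "0 9 14 -0.104 0 0 40"

```text
time_s: 14.85
tool_pos: [0.492, 0.3012, 0.1937]
tcp_rot: [2.587, 1.568, -2.443]
force: [0.3, 0.9, -2.1]
finger_gap: 0.0517
```

Request:
drive_tool --pt "0 7 15 -0.104 0 0 40" --pt "0 5 16 -0.104 0 0 40" --pt "0 4 16 -0.1 0.003 0 40" --pt "0 0 0 0 0 0 40" --pt "15 0 0 0 0 0 40" --pt "20 0 0 0 0 0 40" --pt "20 0 0 0 0 0 40" --pt "10 0 0 0 0 0 40" --pt "0 0 0 0 0 0 40"

```text
time_s: 15.6
tool_pos: [0.486, 0.3484, 0.127]
tcp_rot: [2.623, 1.562, -2.106]
force: [-0.3, -0.5, -1.3]
finger_gap: 0.0514
```

```bash
python3 -c "
from plan import *
s=cam('scene');t=cam('top')
crop(s,340,200,500,390,4,'pics/i_s.png')
crop(t,90,220,250,340,5,'pics/i_t.png')
plan([.4885,.351,.115],-.0151,3,40)
"
```

```text
t 15.7 at [0.4876 0.3501 0.1303] jawyaw 3.126 dyaw 0.0 j6 -0.97 -> -0.97 force [ 0.3 -0.1 -0.9] gap 0.0513
[[5,-0,0,-0,0,-0,40],[5,-0,0,-0,0,-0,40],[5.3,-0.9,1,-0,-0.004,-0.001,40]]
end err mm [0.03 0.02 0.02]
```

View pics/i_s.png

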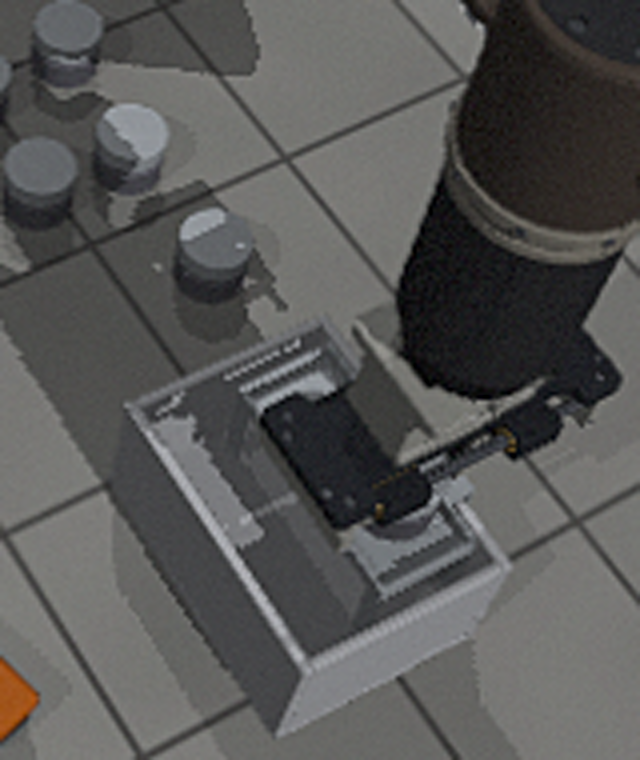

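View pics/i_t.png

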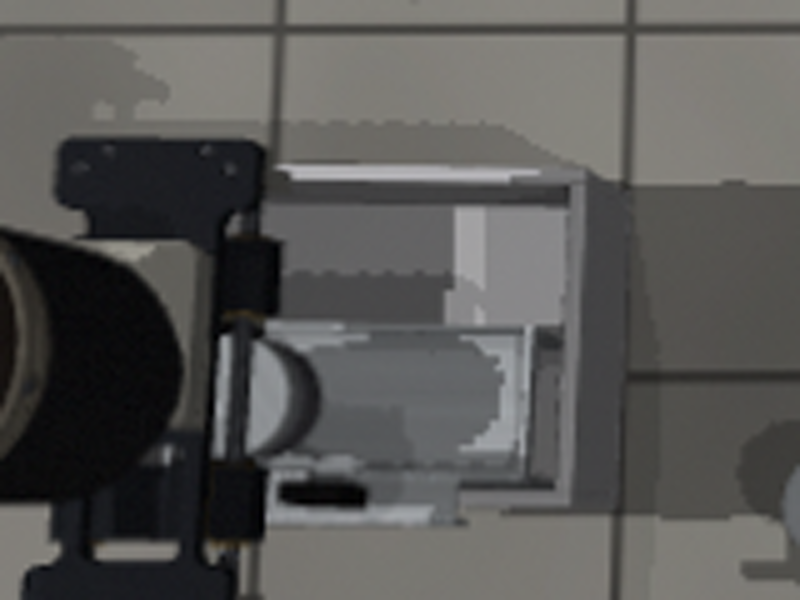

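Request:
drive_tool --pt "5 -1 1 0 -0.003 0 40" --pt "5 0 0 0 0 0 40" --pt "4 0 0 0 0 0 40" --pt "1 0 0 0 0 0 40" --pt "0 0 0 0 0 0 40"

```text
time_s: 16.12
tool_pos: [0.4885, 0.3513, 0.1153]
tcp_rot: [2.244, 1.57, -2.483]
force: [0.1, -0.5, -1.0]
finger_gap: 0.0511
```

Request:
drive_tool --pt "1 0 0 0 0 0 40" --pt "1 0 0 0 0 0 40" --pt "0 0 0 0 0 0 40"

```text
time_s: 16.37
tool_pos: [0.4886, 0.3515, 0.1135]
tcp_rot: [1.098, 1.571, 2.654]
force: [-0.2, -0.5, -2.0]
finger_gap: 0.0516
```

Request:
drive_tool --pt "1 0 0 0 0 0 40" --pt "1 0 0 0 0 0 40" --pt "0 0 0 0 0 0 40"

```text
time_s: 16.62
tool_pos: [0.4887, 0.3516, 0.1119]
tcp_rot: [-0.696, 1.571, 0.86]
force: [-0.2, 0.3, 1.8]
finger_gap: 0.0515
```

Request:
drive_tool --pt "0 0 0 0 0 0 54" --pt "0 0 0 0 0 0 58" --pt "0 0 0 0 0 0 66" --pt "0 0 0 0 0 0 70" --pt "-10 0 0 0 0 0 72" --pt "-20 0 0 0 0 0 72" --pt "-30 0 0 0 0 0 72" --pt "-20 0 0 0 0 0 72" --pt "-5 0 0 0 0 0 72" --pt "0 0 0 0 0 0 72"

```text
time_s: 17.45
tool_pos: [0.4894, 0.3524, 0.1994]
tcp_rot: [-0.676, 1.566, 0.88]
force: [-0.1, 0.1, 0.2]
finger_gap: 0.0719
```

```bash
python3 -c "
from plan import *
s=cam('scene')
crop(s,340,200,500,390,4,'pics/j_s.png')
plan([.442,.105,.15],1.571,15,72)
"
```

```text
t 17.5 at [0.4887 0.3518 0.1976] jawyaw 3.126 dyaw 1.586 j6 -0.96 -> 1.01 force [-0.4  0.4 -0.7] gap 0.0716
[[3,3,-17,-0.106,-0,0,72],[3,5,-16,-0.106,-0,0,72],[3,6,-16,-0.106,-0,0,72],[3,8,-15,-0.106,-0,0,72],[3,9,-14,-0.106,-0,0,72],[3,11,-13,-0.106,-0,0,72],[3,12,-11,-0.106,-0,0,72],[3,13,-10,-0.106,-0,0,72],[3,14,-9,-0.106,-0,0,72],[3,15,-7,-0.106,-0,0,72],[3,16,-6,-0.106,-0,0,72],[4,16,-4,-0.106,-0,-0,72],[3,17,-2,-0.106,-0,-0,72],[4,16,-0,-0.106,-0,-0,72],[3.2,16.8,1.7,-0.102,-0.001,0.002,72]]
end err mm [ 0.05  0.03 -0.05]
```

View pics/j_s.png

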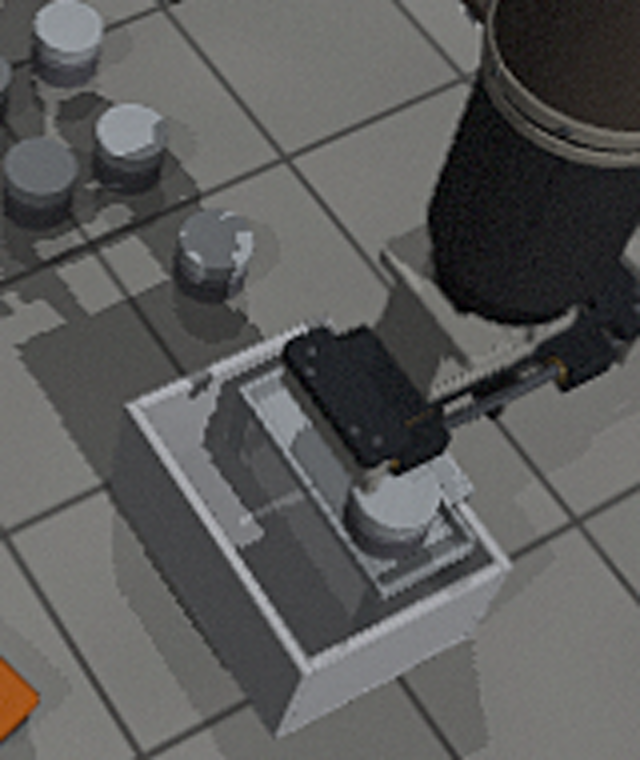

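Request:
drive_tool --pt "3 3 -17 -0.106 0 0 72" --pt "3 5 -16 -0.106 0 0 72" --pt "3 6 -16 -0.106 0 0 72" --pt "3 8 -15 -0.106 0 0 72" --pt "3 9 -14 -0.106 0 0 72" --pt "3 11 -13 -0.106 0 0 72" --pt "3 12 -11 -0.106 0 0 72" --pt "3 13 -10 -0.106 0 0 72" --pt "3 14 -9 -0.106 0 0 72" --pt "3 15 -7 -0.106 0 0 72" --pt "3 16 -6 -0.106 0 0 72" --pt "4 16 -4 -0.106 0 0 72"

```text
time_s: 18.5
tool_pos: [0.451, 0.1524, 0.1584]
tcp_rot: [0.872, 1.569, -2.579]
force: [1.1, -0.2, 0.1]
finger_gap: 0.072
```

Request:
drive_tool --pt "3 17 -2 -0.106 0 0 72" --pt "4 16 0 -0.106 0 0 72" --pt "3 17 2 -0.102 0 0 72" --pt "0 0 0 0 0 0 72" --pt "0 0 0 0 0 0 72"

```text
time_s: 18.92
tool_pos: [0.4408, 0.1035, 0.1487]
tcp_rot: [0.51, 1.569, -2.634]
force: [-0.0, -1.2, 0.6]
finger_gap: 0.072
```

```bash
python3 -c "
from plan import *
s=cam('scene')
cv2.imwrite('pics/k_s.png',s['img'])
for o in jars('scene',s):print(o)
plan([.442,.105,.022],1.571,8,72)
"
```

```text
(array([0.4417, 0.3214]), 1.4, 0.91)
(array([ 0.4328, -0.1141]), 2.1, 0.83)
(array([ 0.5121, -0.1071]), 1.9, 0.78)
(array([ 0.5223, -0.0105]), 1.4, 0.65)
(array([ 0.446 , -0.0036]), 2.2, 0.54)
t 19.02 at [0.4416 0.1046 0.1492] jawyaw -1.573 dyaw 0.002 j6 0.9 -> 0.9 force [ 0.4  0.4 -0. ] gap 0.0716
[[16,-0,-0,-0,0,0,72],[16,-0,-0,-0,0,0,72],[16,-0,-0,-0,0,0,72],[16,-0,-0,-0,0,0,72],[16,-0,-0,-0,0,0,72],[16,-0,-0,-0,0,0,72],[16,-0,-0,-0,0,0,72],[15.2,-0.4,-0.5,-0.002,0.001,-0,72]]
end err mm [-0.01 -0.03  0.02]
```

View pics/k_s.png

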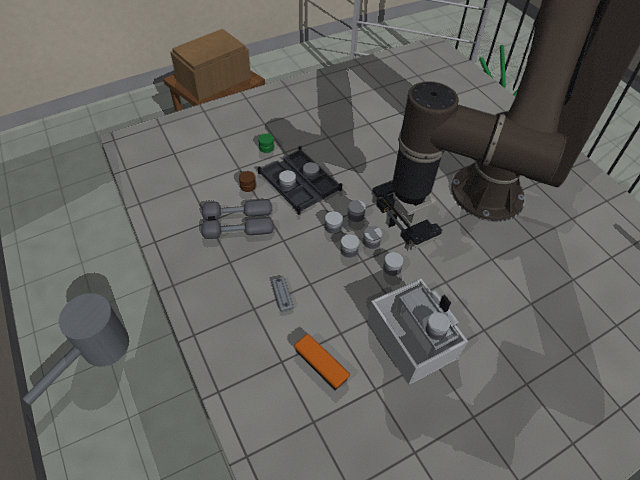

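Request:
drive_tool --pt "16 0 0 0 0 0 72" --pt "16 0 0 0 0 0 72" --pt "16 0 0 0 0 0 72" --pt "16 0 0 0 0 0 72" --pt "16 0 0 0 0 0 72" --pt "16 0 0 0 0 0 72" --pt "16 0 0 0 0 0 72" --pt "15 0 0 0 0 0 72" --pt "0 0 0 0 0 0 60" --pt "0 0 0 0 0 0 40" --pt "0 0 0 0 0 0 40" --pt "0 0 0 0 0 0 40" --newtons 25

```text
time_s: 20.02
tool_pos: [0.4422, 0.1051, 0.0234]
tcp_rot: [-2.514, 1.57, 0.628]
force: [0.7, 0.8, -0.8]
finger_gap: 0.0512
```

Request:
drive_tool --pt "0 0 0 0 0 0 40" --pt "0 0 0 0 0 0 40" --pt "-8 0 0 0 0 0 40" --pt "-18 0 0 0 0 0 40" --pt "-25 0 0 0 0 0 40" --pt "-30 0 0 0 0 0 40" --pt "-30 0 0 0 0 0 40" --pt "-30 0 0 0 0 0 40" --pt "-25 0 0 0 0 0 40" --pt "-8 0 0 0 0 0 40" --pt "0 0 0 0 0 0 40" --pt "0 0 0 0 0 0 40"

```text
time_s: 21.02
tool_pos: [0.4411, 0.1043, 0.1965]
tcp_rot: [-1.659, 1.57, 1.482]
force: [-0.4, -1.4, -1.7]
finger_gap: 0.0515
```

```bash
python3 -c "
from plan import *
s=cam('scene');t=cam('top')
crop(s,340,260,490,390,5,'pics/l_s.png')
crop(t,90,220,250,340,5,'pics/l_t.png')
plan([.4885,.2755,.2],-.0151,15,40)
"
```

```text
t 21.12 at [0.4406 0.104  0.1952] jawyaw -1.571 dyaw -1.586 j6 0.9 -> -0.97 force [ 0.6 -0.2 -0.7] gap 0.0514
[[-0,-11,-3,0.106,-0,-0,40],[-0,-12,-2,0.106,-0,-0,40],[-0,-12,-1,0.106,-0,-0,40],[-0,-12,1,0.106,-0,-0,40],[-0,-12,2,0.106,-0,-0,40],[-1,-11,3,0.106,-0,-0,40],[-0,-11,4,0.106,-0,-0,40],[-1,-11,5,0.106,-0,-0,40],[-0,-10,6,0.106,-0,-0,40],[-1,-9,8,0.106,-0,-0,40],[-0,-8,8,0.106,-0,-0,40],[-1,-8,9,0.106,-0,0,40],[-0,-6,10,0.106,-0,0,40],[-1,-5,11,0.106,-0,0,40],[-0,-4.4,11.5,0.102,-0.001,-0.002,40]]
end err mm [-0.02 -0.04 -0.04]
```

View pics/l_s.png

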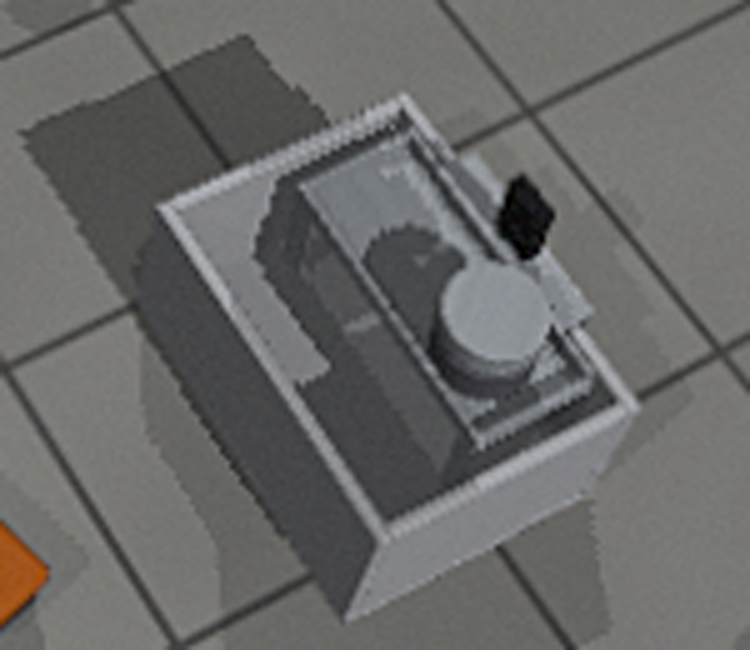

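View pics/l_t.png

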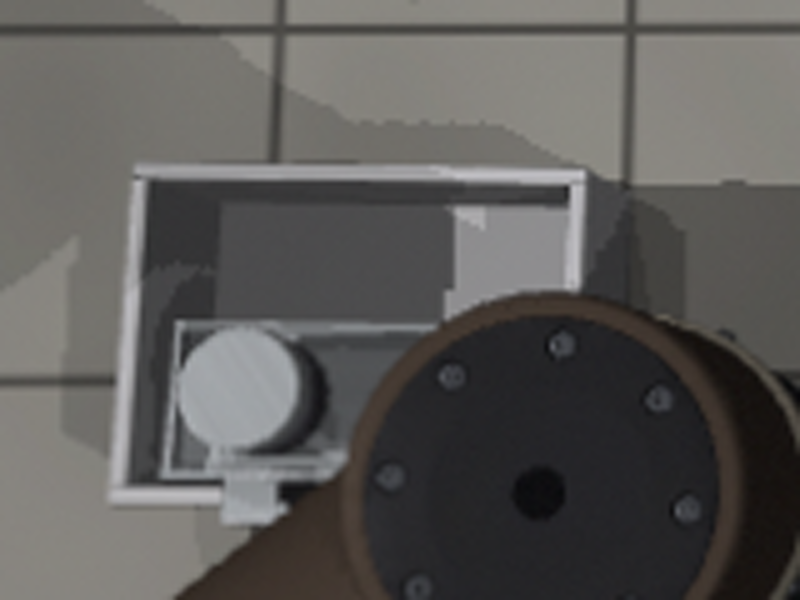

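Request:
drive_tool --pt "0 -11 -3 0.106 0 0 40" --pt "0 -12 -2 0.106 0 0 40" --pt "0 -12 -1 0.106 0 0 40" --pt "0 -12 1 0.106 0 0 40" --pt "0 -12 2 0.106 0 0 40" --pt "-1 -11 3 0.106 0 0 40" --pt "0 -11 4 0.106 0 0 40" --pt "-1 -11 5 0.106 0 0 40" --pt "0 -10 6 0.106 0 0 40" --pt "-1 -9 8 0.106 0 0 40" --pt "0 -8 8 0.106 0 0 40" --pt "-1 -8 9 0.106 0 0 40"

```text
time_s: 22.12
tool_pos: [0.4797, 0.241, 0.1984]
tcp_rot: [1.981, 1.567, -2.438]
force: [-0.1, 0.6, -1.9]
finger_gap: 0.0513
```

Request:
drive_tool --pt "0 -6 10 0.106 0 0 40" --pt "-1 -5 11 0.106 0 0 40" --pt "0 -4.5 11.5 0.102 0 0 40" --pt "0 0 0 0 0 0 40" --pt "15 0 0 0 0 0 40" --pt "20 0 0 0 0 0 40" --pt "20 0 0 0 0 0 40" --pt "10 0 0 0 0 0 40" --pt "0 0 0 0 0 0 40" --pt "0 0 0 0 0 0 40"

```text
time_s: 22.95
tool_pos: [0.4893, 0.2754, 0.1359]
tcp_rot: [2.522, 1.568, -2.204]
force: [0.3, -0.4, -1.1]
finger_gap: 0.0517
```

```bash
python3 -c "
from plan import *
s=cam('scene');t=cam('top')
crop(s,340,200,500,390,4,'pics/m_s.png')
plan([.4885,.2755,.1155],-.0151,4,40)
"
```

```text
t 23.05 at [0.49   0.2763 0.1374] jawyaw 3.127 dyaw -0.001 j6 -0.88 -> -0.88 force [ 0.2 -0.2  0.1] gap 0.051
[[5,0,-0,0,0,-0,40],[6,1,-0,0,0,-0,40],[5,0,-0,0,0,-0,40],[5.9,0.5,-0.8,0.001,0.001,0.001,40]]
end err mm [0.01 0.04 0.04]
```

View pics/m_s.png

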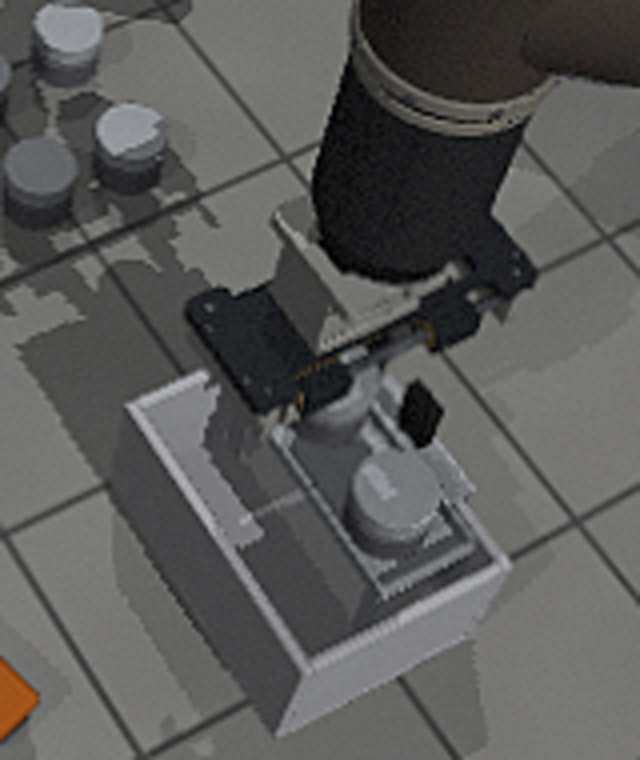

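Request:
drive_tool --pt "6 0.5 0 0 0 0 40" --pt "6 0.5 0 0 0 0 40" --pt "5 0.5 -0.5 0 0 0 40" --pt "5 0 0 0 0 0 40" --pt "1 0 0 0 0 0 40" --pt "0 0 0 0 0 0 40"

```text
time_s: 23.55
tool_pos: [0.4878, 0.2753, 0.1131]
tcp_rot: [2.36, 1.57, -2.367]
force: [-0.5, -0.2, -1.1]
finger_gap: 0.0515
```

Request:
drive_tool --pt "1 0 0 0 0 0 40" --pt "1 0 0 0 0 0 40" --pt "0 0 0 0 0 0 40"

```text
time_s: 23.8
tool_pos: [0.4882, 0.2758, 0.1124]
tcp_rot: [-0.907, 1.57, 0.649]
force: [-1.7, -0.3, 4.1]
finger_gap: 0.0516
```

Contact; release.

Request:
drive_tool --pt "0 0 0 0 0 0 54" --pt "0 0 0 0 0 0 58" --pt "0 0 0 0 0 0 66" --pt "0 0 0 0 0 0 70" --pt "-10 0 0 0 0 0 72" --pt "-20 0 0 0 0 0 72" --pt "-30 0 0 0 0 0 72" --pt "-20 0 0 0 0 0 72" --pt "-5 0 0 0 0 0 72" --pt "0 0 0 0 0 0 72"

```text
time_s: 24.63
tool_pos: [0.4889, 0.2763, 0.1992]
tcp_rot: [-0.759, 1.566, 0.797]
force: [0.9, -0.4, 0.2]
finger_gap: 0.072
```

```bash
python3 -c "
from plan import *
s=cam('scene')
crop(s,320,200,480,390,4,'pics/n_s.png')
plan([.518,-.004,.15],1.571,18,72)
"
```

```text
t 24.68 at [0.4881 0.2758 0.1975] jawyaw 3.126 dyaw 1.586 j6 -0.88 -> 1.23 force [ 0.2  0.3 -0.1] gap 0.0718
[[3,-2,-16,-0.088,-0,0,72],[3,-1,-16,-0.088,-0,0,72],[3,1,-16,-0.088,-0,0,72],[3,2,-15,-0.088,-0,0,72],[3,4,-15,-0.088,-0,0,72],[2,5,-15,-0.088,-0,0,72],[3,6,-14,-0.088,-0,0,72],[2,7,-14,-0.088,-0,0,72],[3,9,-13,-0.088,-0,0,72],[2,10,-12,-0.088,-0,0,72],[3,11,-11,-0.088,-0,0,72],[2,12,-10,-0.088,-0,0,72],[3,12,-9,-0.088,-0,-0,72],[2,13,-8,-0.088,-0,-0,72],[3,14,-7,-0.088,-0,-0,72],[2,15,-6,-0.088,-0,-0,72],[3,15,-5,-0.088,-0,-0,72],[2.1,15.2,-3.1,-0.09,-0.001,0.002,72]]
end err mm [-0.05 -0.03  0.01]
```

View pics/n_s.png

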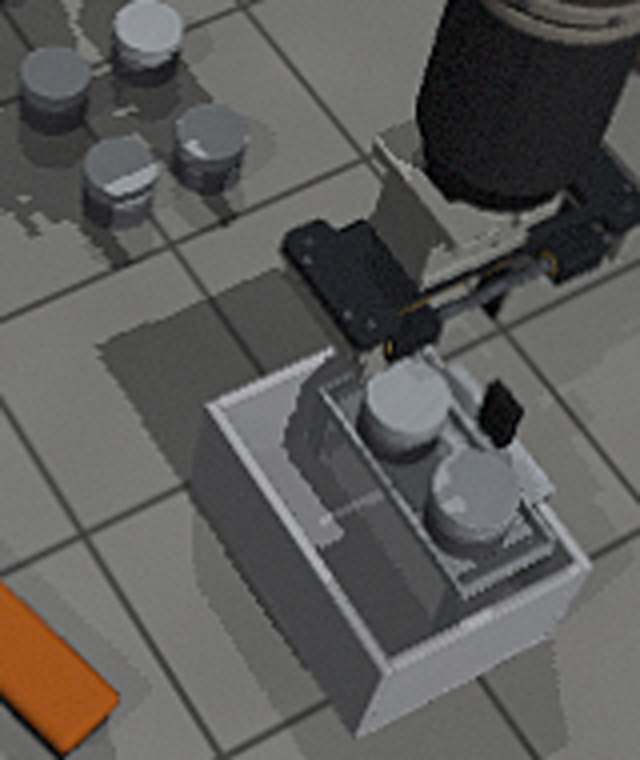

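Request:
drive_tool --pt "3 -2 -16 -0.088 0 0 72" --pt "3 -1 -16 -0.088 0 0 72" --pt "3 1 -16 -0.088 0 0 72" --pt "3 2 -15 -0.088 0 0 72" --pt "3 4 -15 -0.088 0 0 72" --pt "2 5 -15 -0.088 0 0 72" --pt "3 6 -14 -0.088 0 0 72" --pt "2 7 -14 -0.088 0 0 72" --pt "3 9 -13 -0.088 0 0 72" --pt "2 10 -12 -0.088 0 0 72" --pt "3 11 -11 -0.088 0 0 72" --pt "2 12 -10 -0.088 0 0 72"

```text
time_s: 25.68
tool_pos: [0.506, 0.0872, 0.1631]
tcp_rot: [0.917, 1.568, -2.751]
force: [0.0, -0.4, 0.4]
finger_gap: 0.0719
```

Request:
drive_tool --pt "3 12 -9 -0.088 0 0 72" --pt "2 13 -8 -0.088 0 0 72" --pt "3 14 -7 -0.088 0 0 72" --pt "2 15 -6 -0.088 0 0 72" --pt "3 15 -5 -0.088 0 0 72" --pt "2 15 -3 -0.09 0 0 72" --pt "0 0 0 0 0 0 72" --pt "0 0 0 0 0 0 72"

```text
time_s: 26.35
tool_pos: [0.5169, -0.0049, 0.1484]
tcp_rot: [0.242, 1.568, -2.903]
force: [0.5, -0.1, 0.8]
finger_gap: 0.0721
```

```bash
python3 -c "
from plan import *
s=cam('scene');t=cam('top')
crop(s,300,180,480,390,4,'pics/o_s.png')
crop(t,100,200,400,360,2.6,'pics/o_t.png')
for o in jars('scene',s):print(o)
for o in jars('top',t):print(o)
plan([.518,-.004,.022],1.571,8,72)
"
```

```text
(array([0.4444, 0.3222]), 1.2, 0.81)
(array([0.4459, 0.2481]), 1.2, 0.75)
(array([ 0.5139, -0.1037]), 0.7, 0.69)
(array([ 0.4433, -0.0058]), 1.5, 0.68)
(array([ 0.5253, -0.0059]), 0.8, 0.65)
(array([ 0.5453, -0.3012]), 30.7, 0.23)
(array([0.439 , 0.0041]), 0.8, 0.92)
(array([ 0.4279, -0.1041]), 1.2, 0.72)
(array([ 0.5176, -0.1181]), 10.8, 0.61)
t 26.55 at [ 0.5176 -0.0036  0.1494] jawyaw -1.571 dyaw 0.001 j6 1.2 -> 1.2 force [ 0.8 -0.4  1.1] gap 0.0718
[[16,0,-0,-0,0,0,72],[16,0,-0,-0,0,0,72],[16,0,-0,-0,0,0,72],[16,0,-0,-0,0,0,72],[16,0,-0,-0,0,0,72],[16,0,-0,-0,0,0,72],[16,0,-0,-0,0,0,72],[15.4,0.4,-0.4,-0.001,0,-0,72]]
end err mm [-0.04 -0.02 -0.02]
```

View pics/o_s.png

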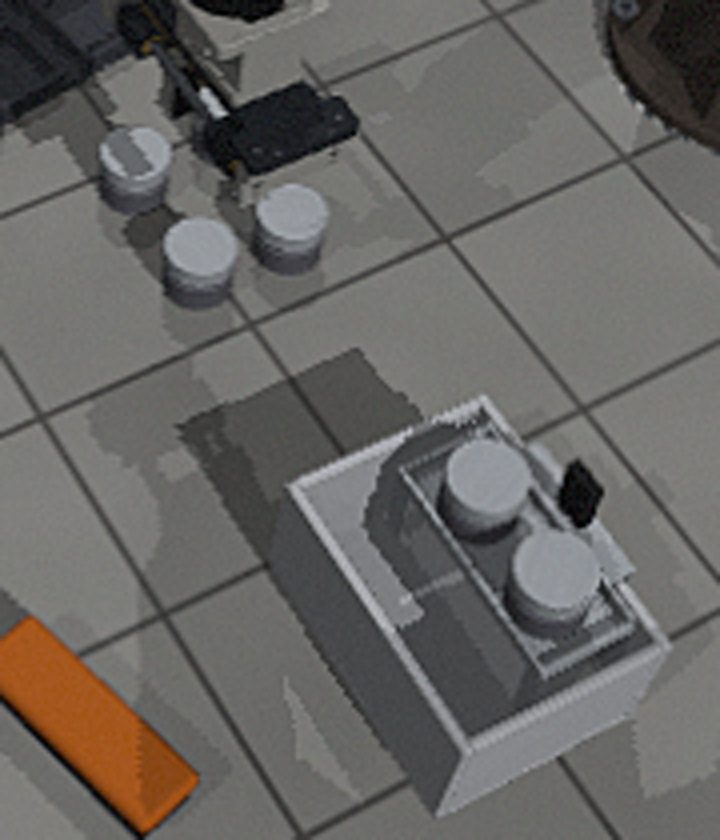

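View pics/o_t.png

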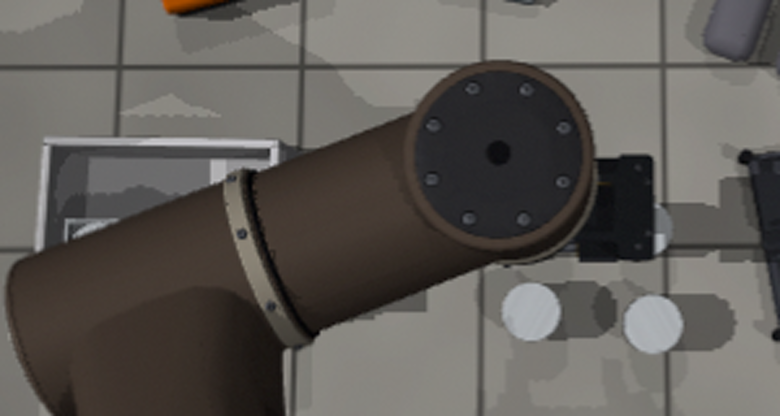

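Request:
drive_tool --pt "16 0 0 0 0 0 72" --pt "16 0 0 0 0 0 72" --pt "16 0 0 0 0 0 72" --pt "16 0 0 0 0 0 72" --pt "16 0 0 0 0 0 72" --pt "16 0 0 0 0 0 72" --pt "16 0 0 0 0 0 72" --pt "15 0 0 0 0 0 72" --pt "0 0 0 0 0 0 60" --pt "0 0 0 0 0 0 40" --pt "0 0 0 0 0 0 40" --pt "0 0 0 0 0 0 40" --newtons 25

```text
time_s: 27.55
tool_pos: [0.5184, -0.0037, 0.0236]
tcp_rot: [-2.848, 1.569, 0.294]
force: [0.6, -0.2, -0.1]
finger_gap: 0.0512
```

Request:
drive_tool --pt "0 0 0 0 0 0 40" --pt "0 0 0 0 0 0 40" --pt "-8 0 0 0 0 0 40" --pt "-18 0 0 0 0 0 40" --pt "-25 0 0 0 0 0 40" --pt "-30 0 0 0 0 0 40" --pt "-30 0 0 0 0 0 40" --pt "-10 0 0 0 0 0 40" --pt "0 0 0 0 0 0 40"

```text
time_s: 28.3
tool_pos: [0.5195, -0.0038, 0.1473]
tcp_rot: [-2.85, 1.565, 0.292]
force: [-0.2, 0.7, -2.5]
finger_gap: 0.0517
```

```bash
python3 -c "
from plan import *
T=np.array([.520,-.3148]);a=.171
Rz=np.array([[np.cos(a),-np.sin(a)],[np.sin(a),np.cos(a)]])
for i,p in enumerate([(-.046,-.068),(-.046,0),(-.046,.068),(.046,-.068),(.046,0),(.046,.068)]): print(i,(T+Rz@np.array(p)).round(4))
p=T+Rz@[.046,-.068]
plan([*p,.14],.171,18,40)
"
```

```text
0 [ 0.4862 -0.3896]
1 [ 0.4747 -0.3226]
2 [ 0.4631 -0.2556]
3 [ 0.5769 -0.374 ]
4 [ 0.5653 -0.307 ]
5 [ 0.5538 -0.24  ]
t 28.3 at [ 0.5195 -0.0038  0.1473] jawyaw -1.57 dyaw -1.4 j6 1.2 -> 0.37 force [-0.2  0.7 -2.5] gap 0.0517
[[0,21,-3,0.078,0,0,40],[0,20,-5,0.078,0,0,40],[0,20,-6,0.078,0,0,40],[0,19,-8,0.078,0,0,40],[0,19,-9,0.078,0,0,40],[1,18,-11,0.078,0,0,40],[0,17,-12,0.078,0,0,40],[1,16,-13,0.078,0,0,40],[0,15,-15,0.078,0,0,40],[1,14,-16,0.078,0,0,40],[0,12,-17,0.078,0,0,40],[1,11,-18,0.078,0,0,40],[0,9,-18,0.078,0,0,40],[1,8,-19,0.078,0,0,40],[0,7,-20,0.078,0,0,40],[1,5,-20,0.078,0,0,40],[0,3,-20,0.078,0,0,40],[1,2.4,-20.5,0.074,0.001,0.006,40]]
end err mm [-0.03  0.02 -0.01]
```

Request:
drive_tool --pt "0 21 -3 0.078 0 0 40" --pt "0 20 -5 0.078 0 0 40" --pt "0 20 -6 0.078 0 0 40" --pt "0 19 -8 0.078 0 0 40" --pt "0 19 -9 0.078 0 0 40" --pt "1 18 -11 0.078 0 0 40" --pt "0 17 -12 0.078 0 0 40" --pt "1 16 -13 0.078 0 0 40" --pt "0 15 -15 0.078 0 0 40" --pt "1 14 -16 0.078 0 0 40" --pt "0 12 -17 0.078 0 0 40" --pt "1 11 -18 0.078 0 0 40"

```text
time_s: 29.3
tool_pos: [0.5551, -0.2533, 0.1383]
tcp_rot: [0.635, 1.569, 2.836]
force: [0.8, 0.6, -1.1]
finger_gap: 0.0515
```

Request:
drive_tool --pt "0 9 -18 0.078 0 0 40" --pt "1 8 -19 0.078 0 0 40" --pt "0 7 -20 0.078 0 0 40" --pt "1 5 -20 0.078 0 0 40" --pt "0 3 -20 0.078 0 0 40" --pt "1 2.5 -20.5 0.074 0 0 40" --pt "0 0 0 0 0 0 40" --pt "20 0 0 0 0 0 40" --pt "20 0 0 0 0 0 40" --pt "20 0 0 0 0 0 40" --pt "10 0 0 0 0 0 40" --pt "0 0 0 0 0 0 40"

```text
time_s: 30.3
tool_pos: [0.5725, -0.3732, 0.0628]
tcp_rot: [0.991, 1.564, 2.733]
force: [-0.6, 0.1, -1.8]
finger_gap: 0.0514
```

```bash
python3 -c "
from plan import *
s=cam('scene');t=cam('top')
crop(s,220,110,370,230,5,'pics/p_s.png')
crop(t,360,190,540,350,4.4,'pics/p_t.png')
o=status.get_obs()
plan([.5769,-.374,.031],.171,8,40)
"
```

```text
t 30.4 at [ 0.5748 -0.3743  0.0663] jawyaw -2.97 dyaw -0.001 j6 0.47 -> 0.46 force [-0.4 -0.3 -0.1] gap 0.0515
[[4,-0,-0,0,-0,-0,40],[4,-0,-0,0,-0,-0,40],[5,-0,-0,0,-0,-0,40],[4,-0,-0,0,-0,-0,40],[5,-1,-0,0,-0,-0,40],[4,-0,-0,0,-0,-0,40],[5,-1,-0,0,-0,-0,40],[4.3,-0.2,-0.1,0.001,0,-0.001,40]]
end err mm [0.01 0.02 0.02]
```

View pics/p_s.png

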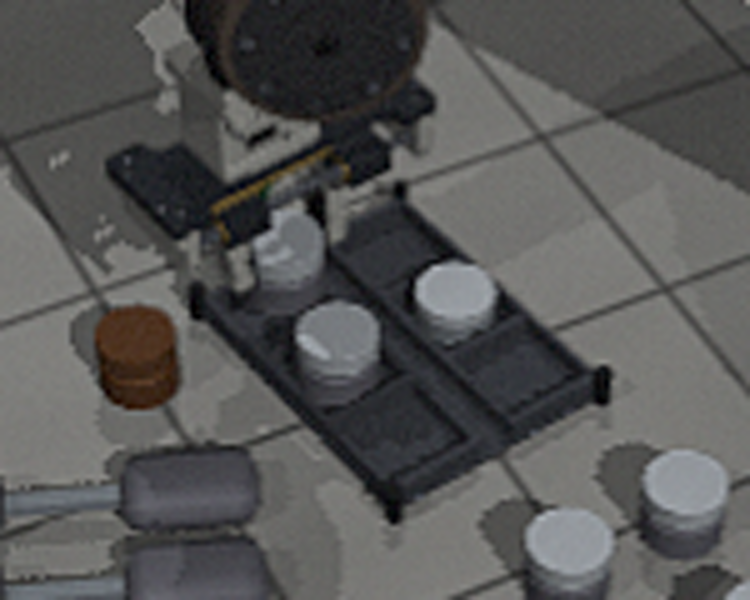

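View pics/p_t.png

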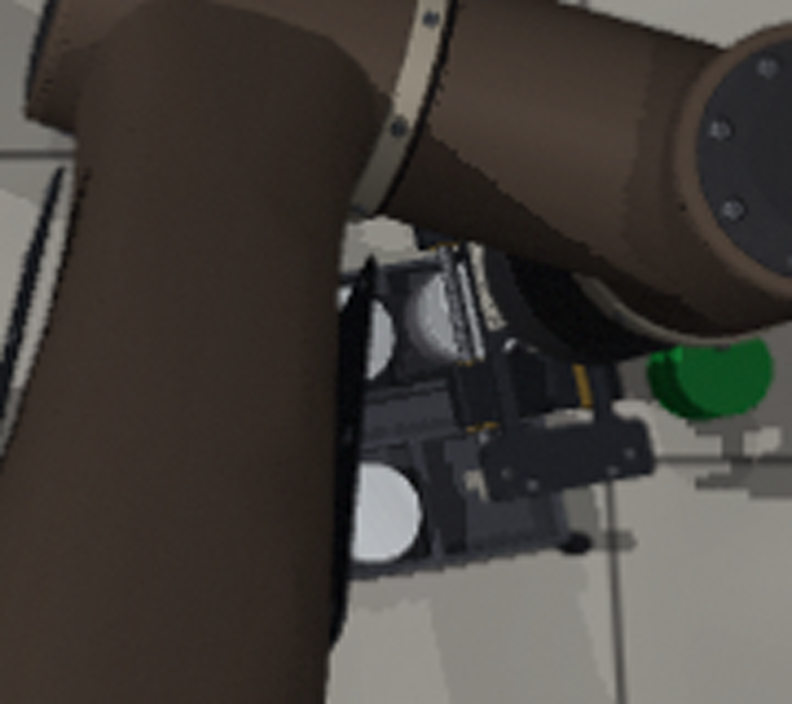

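Request:
drive_tool --pt "5 -1 0 0 0 0 40" --pt "6 0 0 0 0 0 40" --pt "6 -0.5 0 0 0 0 40" --pt "6 0 0 0 0 0 40" --pt "6 -0.5 0 0 0 0 40" --pt "5 0 0 0 0 0 40" --pt "2 0 0 0 0 0 40" --pt "0 0 0 0 0 0 40"

```text
time_s: 31.07
tool_pos: [0.5767, -0.3741, 0.03]
tcp_rot: [1.322, 1.57, 3.064]
force: [0.0, -1.3, -1.6]
finger_gap: 0.0517
```

Request:
drive_tool --pt "1 0 0 0 0 0 40" --pt "0 0 0 0 0 0 40" --pt "0 0 0 0 0 0 56" --pt "0 0 0 0 0 0 62" --pt "0 0 0 0 0 0 64" --pt "-10 0 0 0 0 0 66" --pt "-20 0 0 0 0 0 70" --pt "-30 0 0 0 0 0 72" --pt "-30 0 0 0 0 0 72" --pt "-15 0 0 0 0 0 72" --pt "0 0 0 0 0 0 72"

```text
time_s: 31.98
tool_pos: [0.5793, -0.3752, 0.1406]
tcp_rot: [-2.193, 1.563, -0.45]
force: [-0.3, -0.2, -0.0]
finger_gap: 0.0716
```

```bash
python3 -c "
from plan import *
s=cam('scene')
crop(s,220,110,400,260,4.4,'pics/q_s.png')
plan([.517,-.1,.14],1.571,15,72)
"
```

```text
t 32.03 at [ 0.5783 -0.3746  0.1381] jawyaw -2.97 dyaw 1.4 j6 0.46 -> 1.48 force [ 0.4 -0.   0.2] gap 0.0719
[[-0,1,19,-0.093,-0,-0,72],[-0,-1,19,-0.093,-0,-0,72],[-0,-3,19,-0.093,-0,-0,72],[-0,-4,18,-0.093,-0,-0,72],[-0,-6,18,-0.093,-0,-0,72],[-0,-8,17,-0.093,-0,-0,72],[-0,-9,16,-0.093,-0,-0,72],[-0,-11,15,-0.093,-0,-0,72],[-0,-12,14,-0.093,-0,-0,72],[-0,-13,13,-0.093,-0,-0,72],[-1,-14,12,-0.093,-0,-0,72],[-0,-16,11,-0.093,-0,-0,72],[-1,-16,9,-0.093,0,-0,72],[-0,-17,8,-0.093,0,-0,72],[-0.7,-18.1,6.1,-0.098,-0.005,-0.002,72]]
end err mm [-0.01  0.04  0.02]
```

View pics/q_s.png

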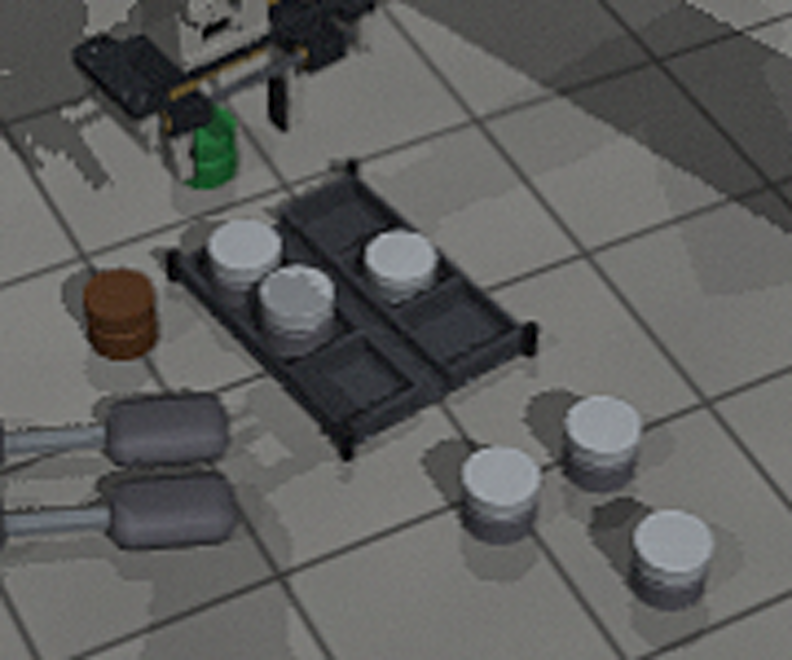

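Request:
drive_tool --pt "0 1 19 -0.093 0 0 72" --pt "0 -1 19 -0.093 0 0 72" --pt "0 -3 19 -0.093 0 0 72" --pt "0 -4 18 -0.093 0 0 72" --pt "0 -6 18 -0.093 0 0 72" --pt "0 -8 17 -0.093 0 0 72" --pt "0 -9 16 -0.093 0 0 72" --pt "0 -11 15 -0.093 0 0 72" --pt "0 -12 14 -0.093 0 0 72" --pt "0 -13 13 -0.093 0 0 72" --pt "-1 -14 12 -0.093 0 0 72" --pt "0 -16 11 -0.093 0 0 72"

```text
time_s: 33.03
tool_pos: [0.528, -0.1533, 0.1351]
tcp_rot: [0.189, 1.57, 3.052]
force: [0.3, -0.5, 0.2]
finger_gap: 0.0716
```

Request:
drive_tool --pt "-1 -16 9 -0.093 0 0 72" --pt "0 -17 8 -0.093 0 0 72" --pt "0 -18 6 -0.098 0 0 72" --pt "0 0 0 0 0 0 72" --pt "0 0 0 0 0 0 72"

```text
time_s: 33.45
tool_pos: [0.5153, -0.0988, 0.1364]
tcp_rot: [-0.113, 1.57, 3.03]
force: [-0.3, -0.4, 0.0]
finger_gap: 0.0718
```

```bash
python3 -c "
from plan import *
s=cam('scene')
for o in jars('scene',s):print(o)
plan([.517,-.1,.022],1.571,8,72)
"
```

```text
(array([ 0.4452, -0.0018]), 1.7, 0.86)
(array([ 0.4367, -0.1027]), 1.2, 0.86)
(array([ 0.5815, -0.3765]), 1.0, 0.73)
(array([ 0.5124, -0.1084]), 1.4, 0.61)
(array([0.4464, 0.2432]), 1.2, 0.6)
(array([0.4384, 0.3169]), 0.8, 0.6)
t 33.55 at [ 0.5157 -0.0997  0.1364] jawyaw -1.572 dyaw 0.001 j6 1.39 -> 1.39 force [-0.3  0.5 -0.6] gap 0.0722
[[14,0,-0,-0,0,0,72],[14,0,-0,-0,0,0,72],[14,0,-0,-0,0,0,72],[14,0,-0,-0,0,0,72],[15,0,-0,-0,0,0,72],[14,0,-0,-0,0,0,72],[15,0,-1,-0,0,0,72],[14.4,0.3,-0.4,-0.001,0.001,-0,72]]
end err mm [-0.01 -0.   -0.03]
```

Request:
drive_tool --pt "14 0 0 0 0 0 72" --pt "14 0 0 0 0 0 72" --pt "14 0 0 0 0 0 72" --pt "14 0 0 0 0 0 72" --pt "15 0 0 0 0 0 72" --pt "14 0 0 0 0 0 72" --pt "15 0 -1 0 0 0 72" --pt "14 0 0 0 0 0 72" --pt "0 0 0 0 0 0 60" --pt "0 0 0 0 0 0 40" --pt "0 0 0 0 0 0 40" --pt "0 0 0 0 0 0 40" --newtons 25

```text
time_s: 34.55
tool_pos: [0.5174, -0.0998, 0.0234]
tcp_rot: [-3.107, 1.57, 0.034]
force: [0.4, -0.3, -0.7]
finger_gap: 0.0513
```

Request:
drive_tool --pt "0 0 0 0 0 0 40" --pt "0 0 0 0 0 0 40" --pt "-8 0 0 0 0 0 40" --pt "-18 0 0 0 0 0 40" --pt "-25 0 0 0 0 0 40" --pt "-30 0 0 0 0 0 40" --pt "-30 0 0 0 0 0 40" --pt "-10 0 0 0 0 0 40" --pt "0 0 0 0 0 0 40"

```text
time_s: 35.3
tool_pos: [0.5186, -0.0993, 0.1473]
tcp_rot: [-3.027, 1.564, 0.116]
force: [0.6, 0.6, -1.5]
finger_gap: 0.0513
```

```bash
python3 -c "
from plan import *
plan([.4862,-.3896,.14],.171,15,40)
"
```

```text
t 35.3 at [ 0.5186 -0.0993  0.1473] jawyaw -1.57 dyaw -1.4 j6 1.39 -> 0.47 force [ 0.6  0.6 -1.5] gap 0.0513
[[0,19,2,0.093,0,0.001,40],[1,19,0,0.093,0,0.001,40],[0,19,-1,0.093,-0,0.001,40],[1,19,-3,0.093,-0,0.001,40],[1,19,-5,0.093,-0,0.001,40],[1,18,-7,0.093,-0,0.001,40],[0,18,-8,0.093,-0,0.001,40],[1,17,-10,0.093,-0,0.001,40],[0,16,-12,0.093,-0,0.001,40],[1,15,-13,0.093,-0,0.001,40],[1,13,-14,0.093,-0,0.001,40],[0,12,-16,0.093,-0,0.001,40],[1,10,-16,0.093,-0,0.001,40],[0,9,-18,0.093,-0,0.001,40],[0.7,7.5,-17.9,0.098,-0.009,-0.004,40]]
end err mm [-0.03  0.    0.04]
```

Request:
drive_tool --pt "0 19 2 0.093 0 0 40" --pt "1 19 0 0.093 0 0 40" --pt "0 19 -1 0.093 0 0 40" --pt "1 19 -3 0.093 0 0 40" --pt "1 19 -5 0.093 0 0 40" --pt "1 18 -7 0.093 0 0 40" --pt "0 18 -8 0.093 0 0 40" --pt "1 17 -10 0.093 0 0 40" --pt "0 16 -12 0.093 0 0 40" --pt "1 15 -13 0.093 0 0 40" --pt "1 13 -14 0.093 0 0 40" --pt "0 12 -16 0.093 0 0 40"

```text
time_s: 36.3
tool_pos: [0.4894, -0.332, 0.1348]
tcp_rot: [0.61, 1.568, 2.631]
force: [0.3, -0.1, -1.9]
finger_gap: 0.0515
```

Request:
drive_tool --pt "1 10 -16 0.093 0 0 40" --pt "0 9 -18 0.093 0 0 40" --pt "0.5 7.5 -18 0.098 0 0 40" --pt "0 0 0 0 0 0 40" --pt "20 0 0 0 0 0 40" --pt "20 0 0 0 0 0 40" --pt "20 0 0 0 0 0 40" --pt "10 0 0 0 0 0 40" --pt "0 0 0 0 0 0 40" --pt "0 0 0 0 0 0 40"

```text
time_s: 37.13
tool_pos: [0.4838, -0.3896, 0.0645]
tcp_rot: [1.118, 1.569, 2.86]
force: [0.5, 0.2, -0.7]
finger_gap: 0.0513
```

```bash
python3 -c "
from plan import *
s=cam('scene')
crop(s,220,110,400,260,4.4,'pics/r_s.png')
plan([.4862,-.3896,.031],.171,8,40)
"
```

```text
t 37.18 at [ 0.4846 -0.3899  0.0655] jawyaw -2.97 dyaw -0.001 j6 0.54 -> 0.53 force [ 0.3 -0.1 -1.8] gap 0.0516
[[4,-0,0,0,-0,0,40],[4,-0,0,0,-0,0,40],[4,-0,0,0,-0,0,40],[4,-0,0,0,-0,0,40],[5,-0,0,0,-0,0,40],[4,-1,0,0,-0,0,40],[5,-0,0,0,-0,0,40],[4.5,-0.7,0,0.001,-0,-0,40]]
end err mm [ 0.04 -0.04 -0.02]
```

View pics/r_s.png

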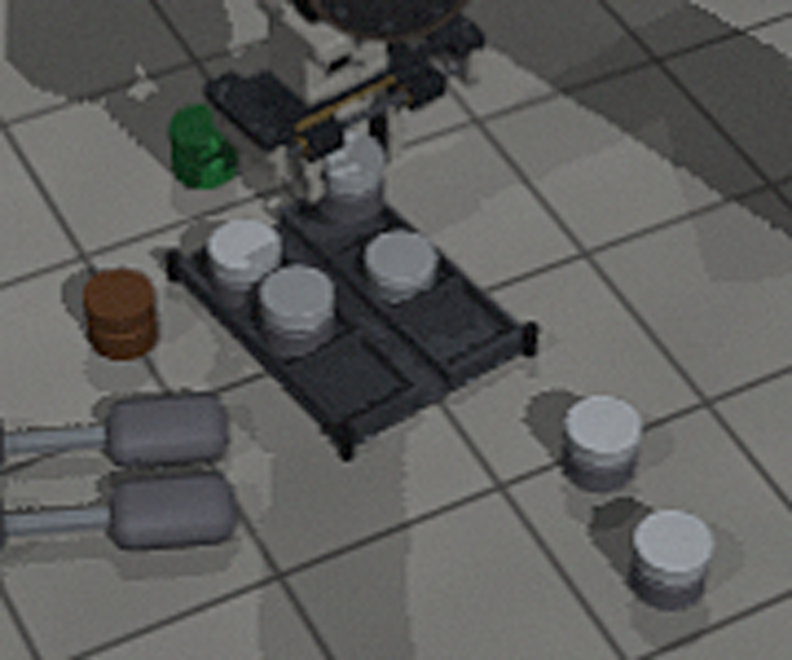

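Request:
drive_tool --pt "5 -0.5 0 0 0 0 40" --pt "6 0 0 0 0 0 40" --pt "6 -0.5 0 0 0 0 40" --pt "6 0 0 0 0 0 40" --pt "6 -0.5 0 0 0 0 40" --pt "5 0 0 0 0 0 40" --pt "2 0 0 0 0 0 40" --pt "0 0 0 0 0 0 40"

```text
time_s: 37.85
tool_pos: [0.4856, -0.3898, 0.0293]
tcp_rot: [1.904, 1.57, -2.637]
force: [-1.2, -0.8, 3.2]
finger_gap: 0.0513
```

Request:
drive_tool --pt "0.5 0 0 0 0 0 40" --pt "0 0 0 0 0 0 40" --pt "0 0 0 0 0 0 56" --pt "0 0 0 0 0 0 62" --pt "0 0 0 0 0 0 64" --pt "-10 0 0 0 0 0 66" --pt "-20 0 0 0 0 0 70" --pt "-30 0 0 0 0 0 72" --pt "-30 0 0 0 0 0 72" --pt "-15 0 0 0 0 0 72" --pt "0 0 0 0 0 0 72"

```text
time_s: 38.77
tool_pos: [0.488, -0.3909, 0.1389]
tcp_rot: [-2.266, 1.563, -0.524]
force: [0.8, 1.1, -0.0]
finger_gap: 0.0719
```

```bash
python3 -c "
from plan import *
s=cam('scene')
plan([.4335,-.107,.14],1.571,15,72)
"
```

```text
t 38.82 at [ 0.487  -0.3902  0.1366] jawyaw -2.97 dyaw 1.4 j6 0.53 -> 1.5 force [-0.5  1.1  0.2] gap 0.0717
[[-0,0,19,-0.093,-0,-0,72],[-0,-1,19,-0.093,-0,-0,72],[-0,-3,19,-0.093,-0,-0,72],[-0,-5,19,-0.093,-0,-0,72],[-0,-7,18,-0.093,-0,-0,72],[-0,-8,17,-0.093,-0,-0,72],[-0,-10,16,-0.093,-0,-0,72],[-1,-11,16,-0.093,-0,-0,72],[-0,-13,14,-0.093,-0,-0,72],[-1,-14,13,-0.093,-0,-0,72],[-0,-15,12,-0.093,-0,-0,72],[-1,-16,10,-0.093,0,-0,72],[-0,-18,9,-0.093,0,-0,72],[-1,-18,7,-0.093,0,-0,72],[-0.2,-18.6,5,-0.098,-0.004,-0.002,72]]
end err mm [-0.02 -0.   -0.02]
```

Request:
drive_tool --pt "0 0 19 -0.093 0 0 72" --pt "0 -1 19 -0.093 0 0 72" --pt "0 -3 19 -0.093 0 0 72" --pt "0 -5 19 -0.093 0 0 72" --pt "0 -7 18 -0.093 0 0 72" --pt "0 -8 17 -0.093 0 0 72" --pt "0 -10 16 -0.093 0 0 72" --pt "-1 -11 16 -0.093 0 0 72" --pt "0 -13 14 -0.093 0 0 72" --pt "-1 -14 13 -0.093 0 0 72" --pt "0 -15 12 -0.093 0 0 72" --pt "-1 -16 10 -0.093 0 0 72"

```text
time_s: 39.82
tool_pos: [0.4414, -0.1633, 0.1359]
tcp_rot: [0.169, 1.569, 3.031]
force: [0.4, 0.7, -0.2]
finger_gap: 0.0719
```

Request:
drive_tool --pt "0 -18 9 -0.093 0 0 72" --pt "-1 -18 7 -0.093 0 0 72" --pt "0 -18.5 5 -0.098 0 0 72" --pt "0 0 0 0 0 0 72" --pt "0 0 0 0 0 0 72"

```text
time_s: 40.23
tool_pos: [0.4318, -0.1058, 0.1373]
tcp_rot: [-0.066, 1.57, 3.077]
force: [0.1, 0.4, -0.9]
finger_gap: 0.0723
```

```bash
python3 -c "
from plan import *
s=cam('scene')
for o in jars('scene',s):print(o)
crop(s,220,110,400,260,4.4,'pics/u_s.png')
plan([.4335,-.107,.022],1.571,8,72)
"
```

```text
(array([ 0.4397, -0.1065]), 1.3, 0.75)
(array([0.4462, 0.3254]), 1.7, 0.66)
(array([0.4468, 0.0013]), 2.7, 0.64)
(array([ 0.471 , -0.3993]), 1.7, 0.6)
(array([ 0.5785, -0.3874]), 1.6, 0.52)
t 40.33 at [ 0.4321 -0.1066  0.1373] jawyaw -1.572 dyaw 0.001 j6 1.37 -> 1.37 force [ 0.1 -0.1 -0.3] gap 0.0718
[[14,0,-0,-0,0,0,72],[14,0,-0,-0,0,0,72],[15,0,-0,-0,0,0,72],[14,0,-0,-0,0,0,72],[15,0,-0,-0,0,0,72],[14,0,-1,-0,0,0,72],[15,0,-0,-0,0,0,72],[14.3,0.3,-0.5,-0.001,0.001,-0,72]]
end err mm [-0.01  0.05  0.03]
```

View pics/u_s.png

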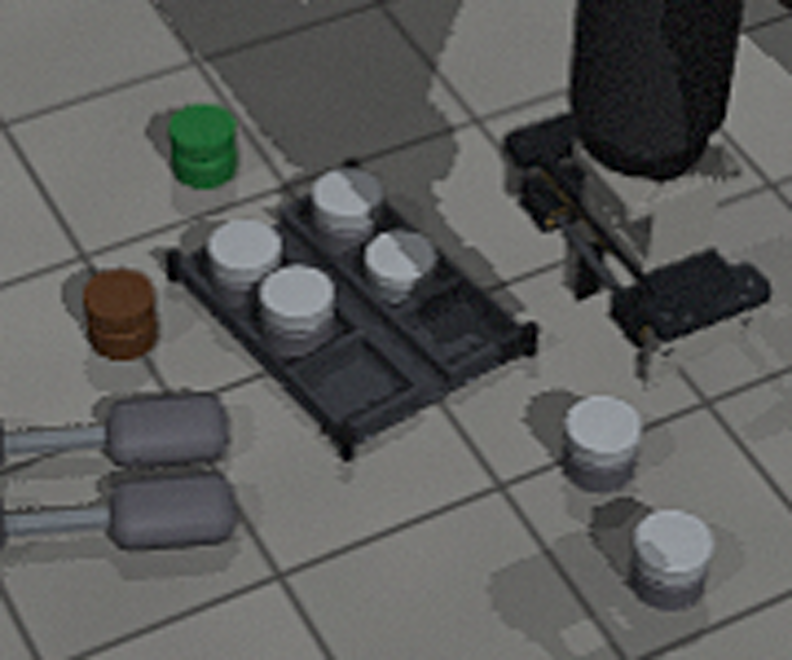

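Request:
drive_tool --pt "14 0 0 0 0 0 72" --pt "14 0 0 0 0 0 72" --pt "15 0 0 0 0 0 72" --pt "14 0 0 0 0 0 72" --pt "15 0 0 0 0 0 72" --pt "14 0 -1 0 0 0 72" --pt "15 0 -1 0 0 0 72" --pt "14 0 0 0 0 0 72" --pt "0 0 0 0 0 0 60" --pt "0 0 0 0 0 0 40" --pt "0 0 0 0 0 0 40" --pt "0 0 0 0 0 0 40" --newtons 25

```text
time_s: 41.33
tool_pos: [0.4347, -0.1067, 0.0233]
tcp_rot: [-3.054, 1.57, 0.087]
force: [0.7, 0.0, -2.1]
finger_gap: 0.0516
```

Request:
drive_tool --pt "0 0 0 0 0 0 40" --pt "0 0 0 0 0 0 40" --pt "-8 0 0 0 0 0 40" --pt "-18 0 0 0 0 0 40" --pt "-25 0 0 0 0 0 40" --pt "-30 0 0 0 0 0 40" --pt "-30 0 0 0 0 0 40" --pt "-10 0 0 0 0 0 40" --pt "0 0 0 0 0 0 40"

```text
time_s: 42.08
tool_pos: [0.4361, -0.1062, 0.1473]
tcp_rot: [-3.006, 1.564, 0.136]
force: [0.7, 0.3, -2.1]
finger_gap: 0.0514
```

```bash
python3 -c "
from plan import *
plan([.4631,-.2556,.14],.171,12,40)
"
```

```text
t 42.08 at [ 0.4361 -0.1062  0.1473] jawyaw -1.57 dyaw -1.401 j6 1.37 -> 0.23 force [ 0.7  0.3 -2.1] gap 0.0514
[[1,12,-2,0.117,0,0.001,40],[1,12,-4,0.117,0,0.001,40],[1,12,-5,0.117,0,0.001,40],[1,11,-6,0.117,0,0.001,40],[0,10,-8,0.117,-0,0.001,40],[1,9,-9,0.117,-0,0.001,40],[0,8,-10,0.117,-0,0.001,40],[1,7,-11,0.117,-0,0.001,40],[1,6,-11,0.117,-0,0.001,40],[0,4,-12,0.117,-0,0.001,40],[1,3,-12,0.117,-0,0.001,40],[0,1.3,-12.5,0.113,-0.007,-0.001,40]]
end err mm [-0.03 -0.04  0.03]
```

Request:
drive_tool --pt "1 12 -2 0.117 0 0 40" --pt "1 12 -4 0.117 0 0 40" --pt "1 12 -5 0.117 0 0 40" --pt "1 11 -6 0.117 0 0 40" --pt "0 10 -8 0.117 0 0 40" --pt "1 9 -9 0.117 0 0 40" --pt "0 8 -10 0.117 0 0 40" --pt "1 7 -11 0.117 0 0 40" --pt "1 6 -11 0.117 0 0 40" --pt "0 4 -12 0.117 0 0 40" --pt "1 3 -12 0.117 0 0 40" --pt "0 1.5 -12.5 0.113 0 0 40"

```text
time_s: 43.08
tool_pos: [0.46, -0.2562, 0.1346]
tcp_rot: [1.05, 1.569, 2.786]
force: [0.5, 0.4, -1.3]
finger_gap: 0.0515
```

Request:
drive_tool --pt "0 0 0 0 0 0 40" --pt "20 0 0 0 0 0 40" --pt "20 0 0 0 0 0 40" --pt "20 0 0 0 0 0 40" --pt "10 0 0 0 0 0 40" --pt "0 0 0 0 0 0 40" --pt "0 0 0 0 0 0 40"

```text
time_s: 43.67
tool_pos: [0.4606, -0.2557, 0.0654]
tcp_rot: [1.361, 1.569, 3.104]
force: [0.8, 0.2, -1.9]
finger_gap: 0.0511
```

```bash
python3 -c "
from plan import *
s=cam('scene')
crop(s,220,110,400,260,4.4,'pics/v_s.png')
plan([.4631,-.2556,.031],.171,8,40)
"
```

```text
t 43.72 at [ 0.4613 -0.2559  0.0662] jawyaw -2.969 dyaw -0.001 j6 0.31 -> 0.3 force [-0.4  0.1 -1.5] gap 0.0515
[[4,-0,0,0,0,0,40],[4,-0,0,0,0,0,40],[5,-0,0,0,0,0,40],[4,-0,0,0,0,0,40],[5,-0,0,0,0,0,40],[4,-1,0,0,0,0,40],[5,-0,0,0,0,0,40],[4.2,-0.8,0,0.001,-0,0,40]]
end err mm [-0.02 -0.01 -0.04]
```

View pics/v_s.png

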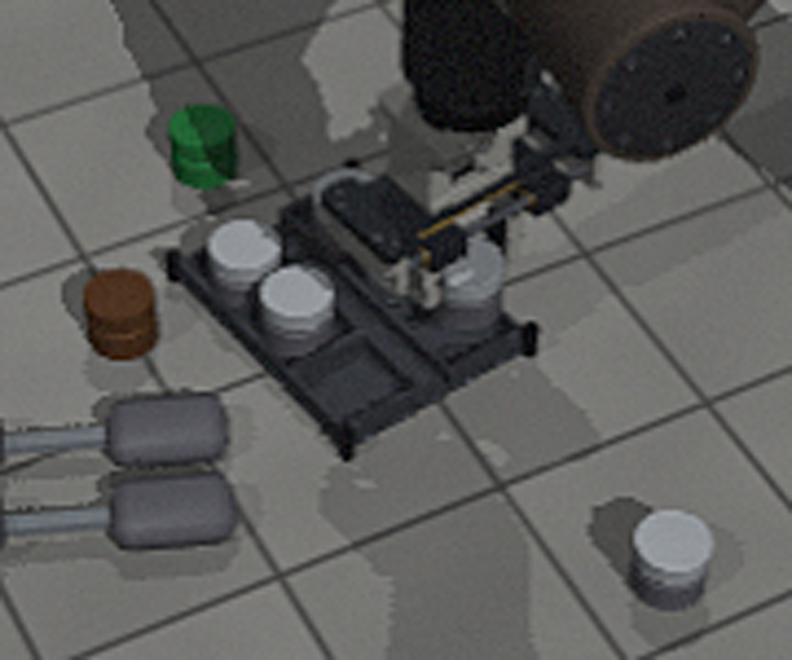

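Request:
drive_tool --pt "5 -0.5 0 0 0 0 40" --pt "6 0 0 0 0 0 40" --pt "6 -0.5 0 0 0 0 40" --pt "6 0 0 0 0 0 40" --pt "6 -0.5 0 0 0 0 40" --pt "5 0 0 0 0 0 40" --pt "2 0 0 0 0 0 40" --pt "0 0 0 0 0 0 40"

```text
time_s: 44.38
tool_pos: [0.4645, -0.2578, 0.0315]
tcp_rot: [-2.536, 1.566, -0.792]
force: [-1.7, -9.3, 14.0]
finger_gap: 0.0515
```

Request:
drive_tool --pt "0.5 0 0 0 0 0 40" --pt "0 0 0 0 0 0 40" --pt "0 0 0 0 0 0 56" --pt "0 0 0 0 0 0 62" --pt "0 0 0 0 0 0 64" --pt "-10 0 0 0 0 0 66" --pt "-20 0 0 0 0 0 70" --pt "-30 0 0 0 0 0 72" --pt "-30 0 0 0 0 0 72" --pt "-15 0 0 0 0 0 72" --pt "0 0 0 0 0 0 72"

```text
time_s: 45.3
tool_pos: [0.4647, -0.2562, 0.1385]
tcp_rot: [-2.022, 1.564, -0.28]
force: [-0.1, 0.1, -1.0]
finger_gap: 0.0719
```

```bash
python3 -c "
from plan import *
s=cam('scene')
plan([.4445,-.0005,.14],1.571,15,72)
for o in jars('scene',s):print(o)
"
```

```text
t 45.35 at [ 0.4637 -0.2558  0.1365] jawyaw -2.97 dyaw 1.4 j6 0.3 -> 1.2 force [ 0.7  0.3 -0.4] gap 0.0721
[[-0,-2,17,-0.093,-0,-0,72],[-0,-3,17,-0.093,-0,-0,72],[-0,-5,16,-0.093,-0,-0,72],[-0,-6,16,-0.093,-0,-0,72],[-0,-8,15,-0.093,-0,-0,72],[-0,-9,14,-0.093,-0,-0,72],[-0,-10,14,-0.093,-0,-0,72],[-0,-12,13,-0.093,-0,-0,72],[-1,-13,11,-0.093,-0,-0,72],[-0,-14,10,-0.093,-0,-0,72],[-1,-14,9,-0.093,-0,-0,72],[-0,-15,8,-0.093,-0,-0,72],[-1,-16,6,-0.093,-0,-0,72],[-0,-17,4,-0.093,-0,-0,72],[-0.8,-16.6,3.2,-0.098,-0.004,-0.001,72]]
end err mm [0.01 0.04 0.  ]
(array([0.4422, 0.0027]), 2.3, 0.84)
(array([0.4346, 0.2988]), 0.2, 0.83)
(array([0.4471, 0.2459]), 1.0, 0.78)
(array([ 0.4746, -0.3937]), 1.0, 0.73)
(array([ 0.4635, -0.2644]), 2.3, 0.64)
(array([ 0.5836, -0.3728]), 0.7, 0.54)
```

```bash
python3 -c "
from plan import *
s=cam('scene')
crop(s,240,120,400,260,5,'pics/w_s.png')
crop(s,340,260,490,390,5,'pics/w_b.png')
"
```

```text
(no output)
```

View pics/w_s.png

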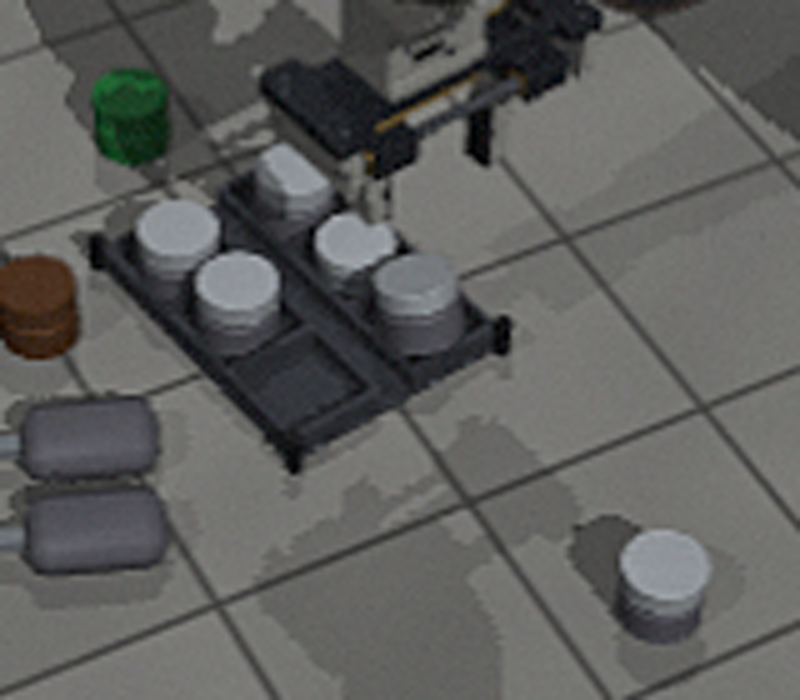

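View pics/w_b.png

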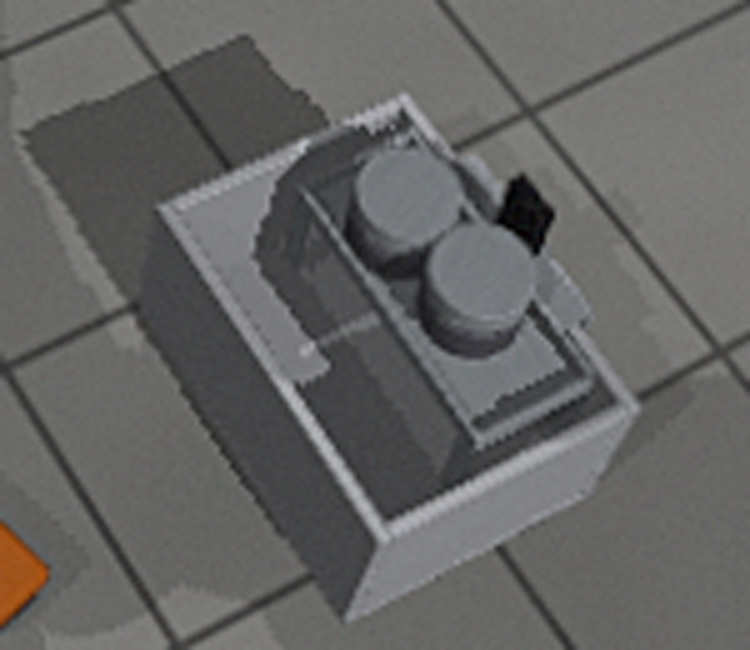

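```bash
python3 -c "
from plan import *
s=cam('scene')
for n,p in [('p2',(.4631,-.2556)),('p1',(.4747,-.3226)),('p4',(.5653,-.307)),('p3',(.577,-.374))]:
  for z in (.05,.064): print(n,z,((proj(s,[[*p,z]])[0]-[240,120]+.5)*5-.5).round(0))
crop(s,290,150,350,210,10,'pics/x.png')
"
```

```text
p2 0.05 [424. 285.]
p2 0.064 [425. 269.]
p1 0.05 [358. 224.]
p1 0.064 [358. 208.]
p4 0.05 [241. 286.]
p4 0.064 [240. 270.]
p3 0.05 [178. 225.]
p3 0.064 [177. 209.]
```

View pics/x.png

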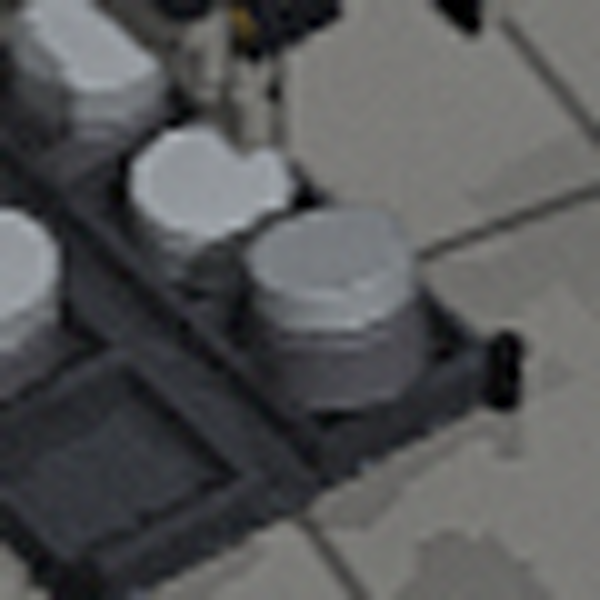

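```bash
python3 -c "
from plan import *
plan([.4540,-.2045,.09],.17,4,0)
"
```

```text
t 45.5 at [ 0.4618 -0.2554  0.1335] jawyaw -2.971 dyaw -0.001 j6 0.3 -> 0.22 force [-0.5 -0.4 -0.9] gap 0.0723
[[11,-0,13,0,-0,-0,0],[11,-0,13,0,-0,-0,0],[11,-1,13,0,-0,-0,0],[10.5,-0,12.4,0.001,0.001,-0.001,0]]
end err mm [-0.03 -0.04 -0.01]
```

Request:
drive_tool --pt "0 0 17 0 0 0 0" --pt "0 0 17 0 0 0 0" --pt "11 -1 17.5 0 0 0 0" --pt "11 0 0 0 0 0 0" --pt "11 0 0 0 0 0 0" --pt "10 0 0 0 0 0 0" --pt "10 0 0 0 0 0 0" --pt "0 0 0 0 0 0 0" --pt "0 0 0 0 0 0 0"

```text
time_s: 46.25
tool_pos: [0.454, -0.205, 0.0802]
tcp_rot: [1.398, 1.568, 3.14]
force: [0.2, 0.1, 0.1]
finger_gap: 0.0176
```

```bash
python3 -c "
from plan import *
s=cam('scene')
crop(s,280,130,370,210,8,'pics/y.png')
plan([.4540,-.2045,.031],.17,4,0)
"
```

```text
t 46.3 at [ 0.4545 -0.205   0.0808] jawyaw -2.971 dyaw -0.001 j6 0.2 -> 0.2 force [-0.6  0.3 -0.6] gap 0.0138
[[12,0,0,0,-0,-0,0],[13,0,0,0,-0,-0,0],[12,0,0,0,-0,-0,0],[12.8,0.4,0.6,0.001,0,-0.001,0]]
end err mm [-0.01  0.03  0.01]
```

View pics/y.png

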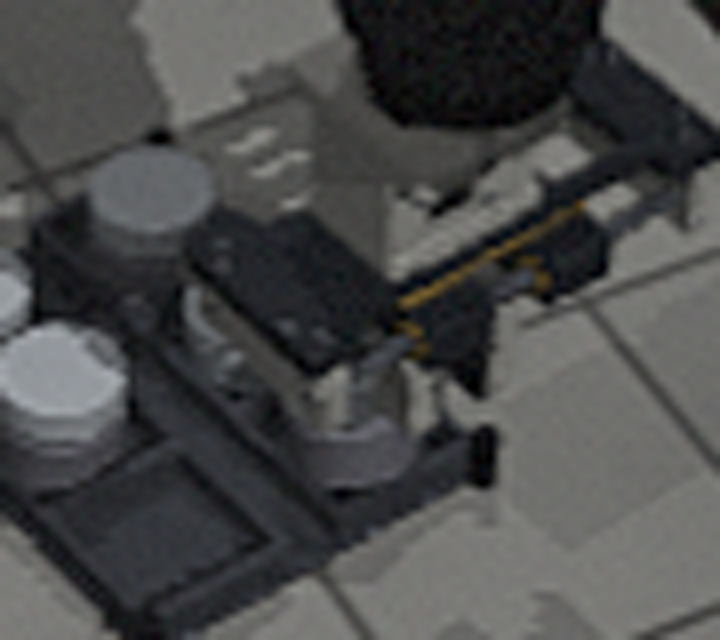

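```bash
python3 -c "
from plan import *
s=cam('scene')
for p in [(.4545,-.205,.0808),(.4545,-.205,.031),(.4631,-.2556,.006),(.4631,-.2556,.05)]: print(((proj(s,[p])[0]-[280,130]+.5)*8-.5).round(0))
"
```

```text
[446. 397.]
[440. 487.]
[356. 454.]
[359. 376.]
```

Request:
drive_tool --pt "0 0 1 0 0 0 0" --pt "10 0 0 0 0 0 0" --pt "10 0 0 0 0 0 0" --pt "10 0 0 0 0 0 0" --pt "0 0 0 0 0 0 0"

```text
time_s: 46.77
tool_pos: [0.4532, -0.2036, 0.0493]
tcp_rot: [1.208, 1.568, 2.949]
force: [-0.5, 0.6, 0.9]
finger_gap: 0.0003
```

Request:
drive_tool --pt "7 0 0 0 0 0 0" --pt "7 0 0 0 0 0 0" --pt "5 0 0 0 0 0 0" --pt "0 0 0 0 0 0 0"

```text
time_s: 47.1
tool_pos: [0.4538, -0.2037, 0.031]
tcp_rot: [1.268, 1.569, 3.009]
force: [-0.7, -0.2, -0.3]
finger_gap: 0.0003
```

```bash
python3 -c "
from plan import *
s=cam('scene')
crop(s,280,130,370,210,8,'pics/z.png')
a=.169;T=np.array([.5195,-.315])
o=status.get_obs();d=o['tool_pos'][:2]-T
print('tray frame',d@[np.cos(a),np.sin(a)],d@[-np.sin(a),np.cos(a)],o['tool_pos'][2],o['force'])
"
```

```text
tray frame -0.04580380822665436 0.12062222309916816 0.03154640088087622 [-0.33350988  0.22069166  1.2535427 ]
```

View pics/z.png

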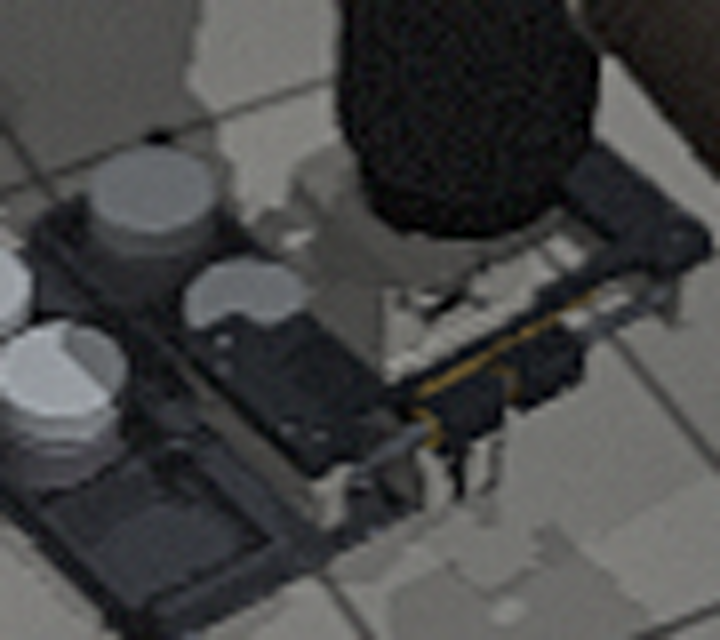

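Request:
drive_tool --pt "0 0 -4 0 0 0 0" --pt "0 0 -4 0 0 0 0" --pt "0 0 -3 0 0 0 0" --pt "0 0 0 0 0 0 0"

```text
time_s: 47.48
tool_pos: [0.4567, -0.2153, 0.0323]
tcp_rot: [-1.985, 1.57, -0.244]
force: [0.2, -0.1, 0.5]
finger_gap: 0.0007
```

Request:
drive_tool --pt "0 0 -2 0 0 0 0" --pt "0 0 -2 0 0 0 0" --pt "0 0 -1.5 0 0 0 0" --pt "0 0 0 0 0 0 0"

```text
time_s: 47.82
tool_pos: [0.4573, -0.2203, 0.0321]
tcp_rot: [1.15, 1.571, 2.891]
force: [-0.6, -0.0, 0.2]
finger_gap: 0.0004
```

```bash
python3 -c "
from plan import *
s=cam('scene');t=cam('top')
crop(s,280,130,370,210,8,'pics/aa.png')
crop(t,370,220,510,340,5,'pics/ab.png')
"
```

```text
(no output)
```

View pics/aa.png

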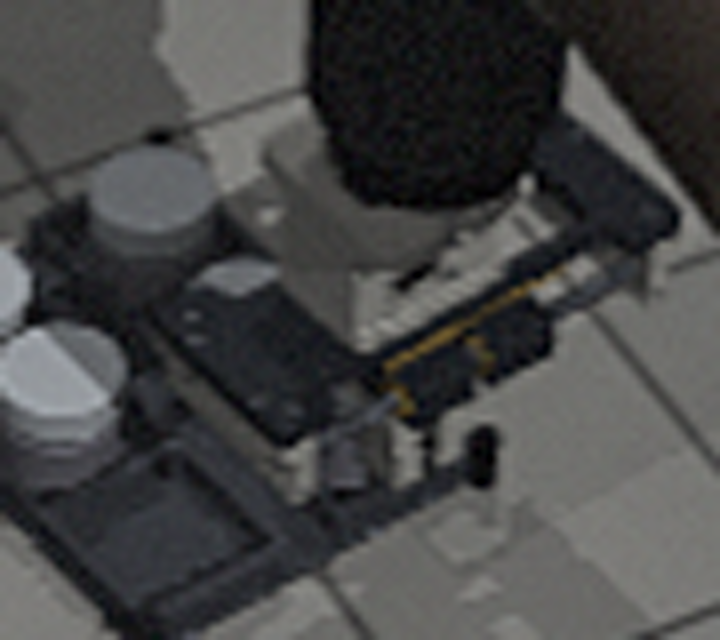

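View pics/ab.png

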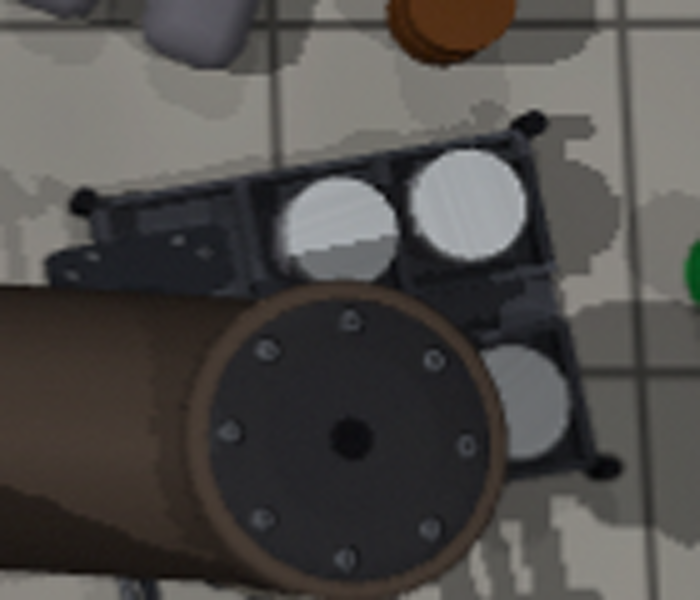

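Request:
drive_tool --pt "0 0 -2 0 0 0 0" --pt "0 0 -2 0 0 0 0" --pt "0 0 0 0 0 0 0"

```text
time_s: 48.17
tool_pos: [0.458, -0.2242, 0.032]
tcp_rot: [1.273, 1.571, 3.015]
force: [0.6, 1.0, -0.8]
finger_gap: 0.0003
```

Request:
drive_tool --pt "0 0 -2 0 0 0 0" --pt "0 0 -1 0 0 0 0" --pt "0 0 0 0 0 0 0"

```text
time_s: 48.42
tool_pos: [0.4585, -0.2271, 0.032]
tcp_rot: [1.415, 1.571, -3.126]
force: [-0.0, 1.0, 0.7]
finger_gap: 0.0005
```

Request:
drive_tool --pt "0 0 10 0 0 0 0" --pt "0 0 20 0 0 0 0" --pt "-10 0 25 0 0 0 0" --pt "-25 0 25 0 0 0 40" --pt "-35 0 30 0 0 0 72" --pt "-30 0 30 0 0 0 72" --pt "-10 0 30 0 0 0 72" --pt "0 0 25 0 0 0 72" --pt "0 0 0 0 0 0 72"

```text
time_s: 49.17
tool_pos: [0.4259, -0.0348, 0.1396]
tcp_rot: [-1.276, 1.567, 0.469]
force: [-0.1, -0.7, -0.5]
finger_gap: 0.0353
```

```bash
python3 -c "
from plan import *
s=cam('scene');t=cam('top')
crop(s,280,130,370,210,8,'pics/ac.png')
crop(t,370,220,510,340,5,'pics/ad.png')
plan([.4425,-.0005,.14],1.571,3,72)
"
```

```text
t 49.27 at [ 0.4257 -0.0371  0.1385] jawyaw -2.968 dyaw 1.397 j6 -0.2 -> 1.11 force [-1.3 -0.9 -0.3] gap 0.0428
rot big [-0.465 -0.001  0.001]
[[-0,-8,11,-0.466,-0,0,72],[-1,-12,7,-0.466,-0,-0,72],[-0.4,-12.8,0.4,-0.465,-0.001,0.001,72]]
end err mm [-0.01  0.05 -0.03]
```

View pics/ac.png

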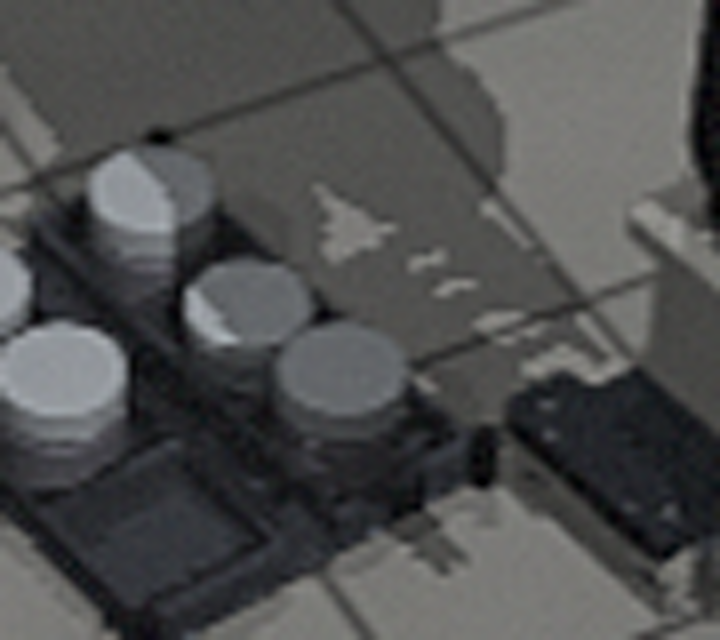

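View pics/ad.png

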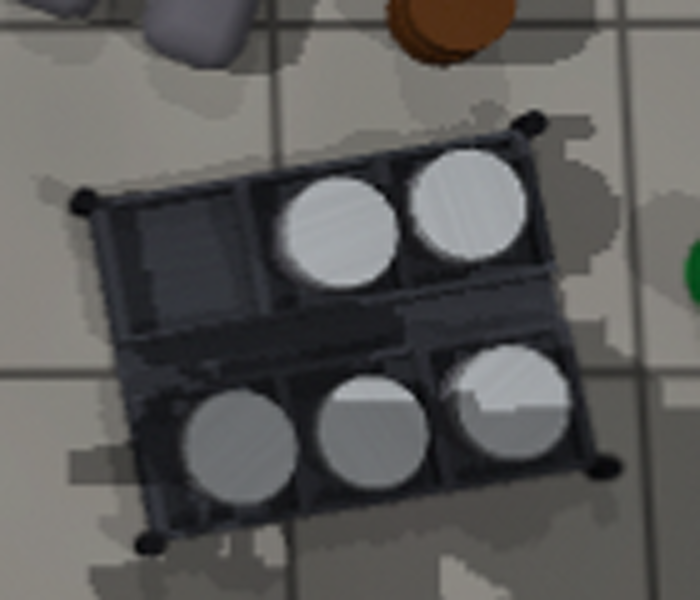

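```bash
python3 -c "
from plan import *
s=cam('scene');t=cam('top')
crop(s,300,180,420,280,6,'pics/ae.png')
crop(t,280,280,360,350,8,'pics/af.png')
px=lambda a,k,o:(np.array(a)+.5)/k-.5+o
uv=px([(240,447),(372,432),(511,403),(338,232),(469,205)],5,[370,220])
w=toplane(t,uv,.05)[:,:2];a=.168;d=w-[.5195,-.315]
print(np.c_[d@[np.cos(a),np.sin(a)],d@[-np.sin(a),np.cos(a)]].round(4))
"
```

```text
[[-0.0451  0.062 ]
 [-0.0486  0.0014]
 [-0.0463 -0.0636]
 [ 0.0439 -0.0021]
 [ 0.046  -0.064 ]]
```

View pics/ae.png

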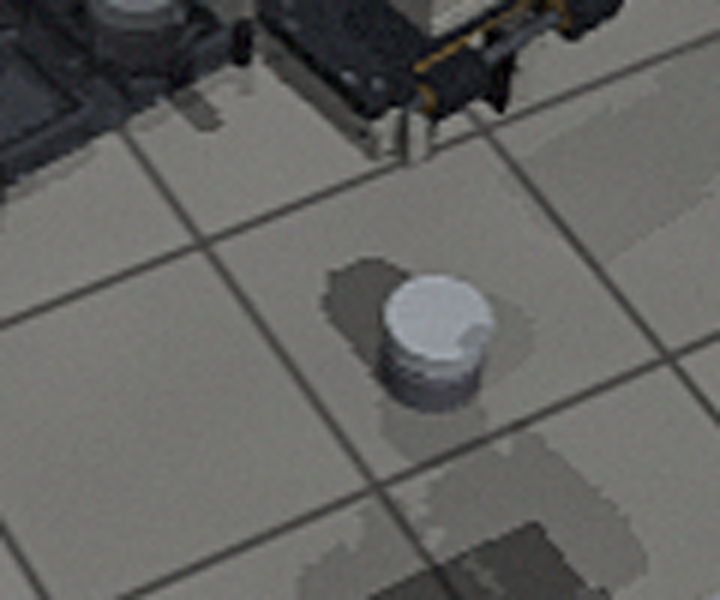

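View pics/af.png

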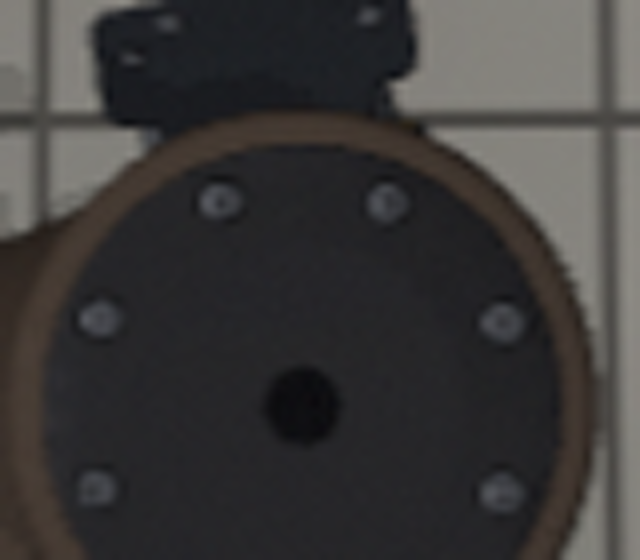

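```bash
python3 -c "
from plan import *
plan([.443,-.001,.08],.171,5,72)
"
```

```text
t 49.37 at [ 0.4256 -0.0383  0.138 ] jawyaw -2.97 dyaw -0.0 j6 -0.2 -> -0.29 force [-0.3 -0.2  0.2] gap 0.0506
[[12,-5,7,0,-0,0,72],[11,-5,7,0,-0,0,72],[12,-4,7,0,-0,0,72],[11,-5,6,0,-0,0,72],[12,-4.5,6.8,0,-0,-0,72]]
end err mm [ 0.    0.03 -0.02]
```

Request:
drive_tool --pt "0 -5 7 0 0 0 72" --pt "0 -5 7 0 0 0 72" --pt "0 -4 7 0 0 0 72" --pt "10 -5 6 0 0 0 72" --pt "20 -4.5 7 0 0 0 72" --pt "20 0 0 0 0 0 72" --pt "8 0 0 0 0 0 72" --pt "0 0 0 0 0 0 72" --pt "0 0 0 0 0 0 72"

```text
time_s: 50.12
tool_pos: [0.4433, -0.0008, 0.0801]
tcp_rot: [1.971, 1.569, -2.571]
force: [0.5, -0.0, 0.0]
finger_gap: 0.072
```

```bash
python3 -c "
from plan import *
s=cam('scene');t=cam('top')
crop(s,300,180,420,280,6,'pics/ag.png')
plan([.443,-.001,.022],.171,5,72)
"
```

```text
t 50.22 at [ 0.4439 -0.0005  0.081 ] jawyaw -2.971 dyaw 0.0 j6 -0.28 -> -0.27 force [-1.1  0.3  0.4] gap 0.0723
[[12,0,-0,-0,-0,0,72],[12,0,-0,-0,-0,0,72],[12,0,-0,-0,-0,0,72],[12,1,-0,-0,-0,0,72],[11,0.1,-0.3,-0,0,0.001,72]]
end err mm [-0.05  0.    0.  ]
```

View pics/ag.png

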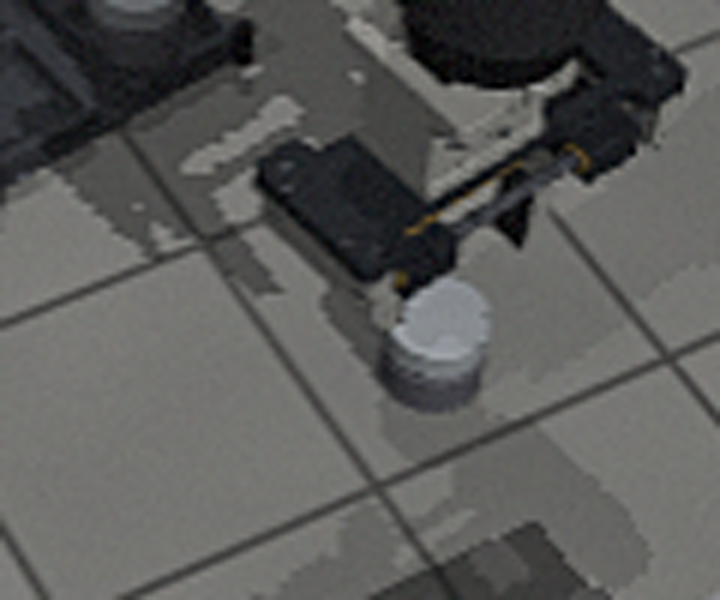

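Request:
drive_tool --pt "12 0 0 0 0 0 72" --pt "12 0 0 0 0 0 72" --pt "12 0 0 0 0 0 72" --pt "12 0.5 0 0 0 0 72" --pt "10 0 0 0 0 0 72" --pt "0 0 0 0 0 0 60" --pt "0 0 0 0 0 0 40" --pt "0 0 0 0 0 0 40" --pt "0 0 0 0 0 0 40" --pt "0 0 0 0 0 0 40"

```text
time_s: 51.05
tool_pos: [0.4433, -0.0006, 0.0231]
tcp_rot: [-1.359, 1.569, 0.383]
force: [-2.1, -0.3, 5.9]
finger_gap: 0.0515
```

Request:
drive_tool --pt "0 0 0 0 0 0 40" --pt "-8 0 0 0 0 0 40" --pt "-18 0 0 0 0 0 40" --pt "-25 0 0 0 0 0 40" --pt "-30 0 0 0 0 0 40" --pt "-30 0 0 0 0 0 40" --pt "-10 0 0 0 0 0 40" --pt "0 0 0 0 0 0 40"

```text
time_s: 51.72
tool_pos: [0.4444, -0.0001, 0.1467]
tcp_rot: [-1.363, 1.564, 0.379]
force: [0.7, -0.1, -1.6]
finger_gap: 0.0516
```

```bash
python3 -c "
from plan import *
plan([.5540,-.2425,.14],.168,12,40)
"
```

```text
t 51.72 at [ 4.444e-01 -1.000e-04  1.467e-01] jawyaw -2.97 dyaw -0.003 j6 -0.28 -> 0.13 force [ 0.7 -0.1 -1.6] gap 0.0516
[[1,-6,-21,0,0,-0,40],[1,-6,-22,0,0,-0,40],[0,-5,-21,0,0,-0,40],[1,-6,-22,0,0,-0,40],[0,-5,-21,0,0,-0,40],[1,-6,-22,0,0,-0,40],[0,-5,-21,0,0,-0,40],[1,-6,-22,0,0,-0,40],[0,-5,-21,0,0,-0,40],[1,-6,-22,0,0,-0,40],[0,-5,-21,0,0,-0,40],[0.8,-5.6,-21.5,0.003,0.001,0.006,40]]
end err mm [ 0.01  0.03 -0.02]
```

Request:
drive_tool --pt "1 -6 -21 0 0 0 40" --pt "1 -6 -22 0 0 0 40" --pt "0 -5 -21 0 0 0 40" --pt "1 -6 -22 0 0 0 40" --pt "0 -5 -21 0 0 0 40" --pt "1 -6 -22 0 0 0 40" --pt "0 -5 -21 0 0 0 40" --pt "1 -6 -22 0 0 0 40" --pt "0 -5 -21 0 0 0 40" --pt "1 -6 -22 0 0 0 40" --pt "0 -5 -21 0 0 0 40" --pt "1 -5.5 -21.5 0 0 0 40"

```text
time_s: 52.72
tool_pos: [0.5515, -0.244, 0.1349]
tcp_rot: [1.087, 1.569, 2.828]
force: [1.4, 0.5, -2.0]
finger_gap: 0.051
```

Request:
drive_tool --pt "0 0 0 0 0 0 40" --pt "20 0 0 0 0 0 40" --pt "20 0 0 0 0 0 40" --pt "20 0 0 0 0 0 40" --pt "10 0 0 0 0 0 40" --pt "0 0 0 0 0 0 40" --pt "0 0 0 0 0 0 40"

```text
time_s: 53.3
tool_pos: [0.5516, -0.243, 0.0657]
tcp_rot: [1.383, 1.569, 3.125]
force: [0.0, -0.3, -0.2]
finger_gap: 0.0515
```

```bash
python3 -c "
from plan import *
s=cam('scene');t=cam('top')
crop(s,240,120,360,220,6,'pics/ah.png')
crop(t,370,200,510,340,5,'pics/ai.png')
plan([.5540,-.2425,.031],.168,6,40)
"
```

```text
t 53.4 at [ 0.5528 -0.2432  0.0672] jawyaw -2.97 dyaw -0.003 j6 0.26 -> 0.26 force [ 0.   0.4 -1.5] gap 0.0512
[[6,-0,0,0.001,0,0,40],[6,-0,0,0.001,0,0,40],[6,-0,0,0.001,0,0,40],[6,-0,0,0.001,0,0,40],[6,-1,0,0.001,0,0,40],[6.2,-0.2,0.5,-0.002,-0.001,0.001,40]]
end err mm [-0.03  0.   -0.02]
```

View pics/ah.png

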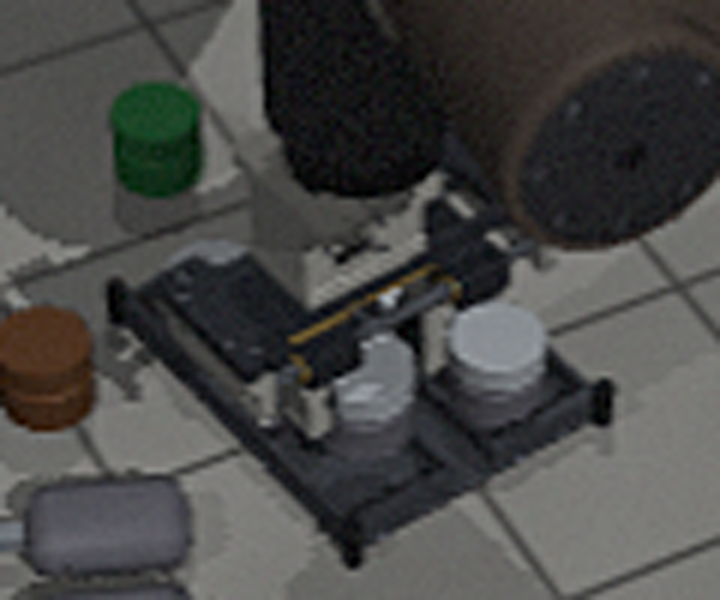

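View pics/ai.png

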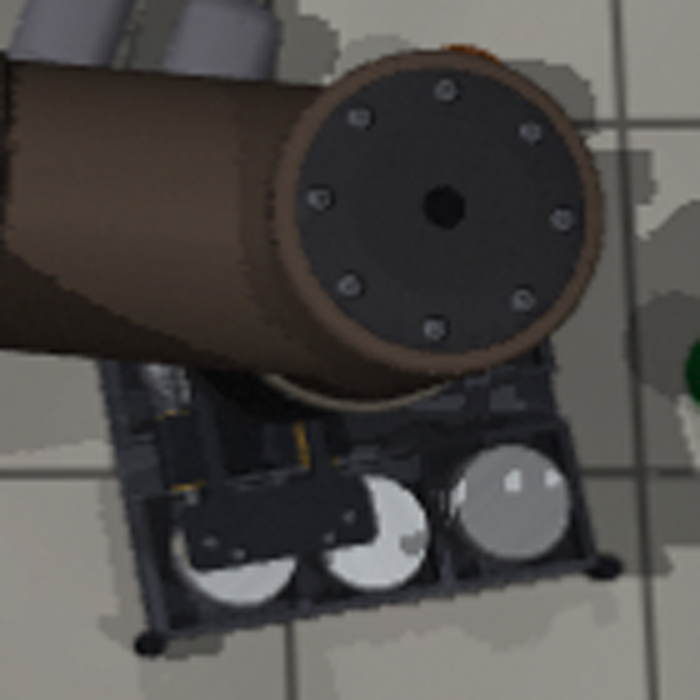

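Request:
drive_tool --pt "6 0 0 0 0 0 40" --pt "6 -0.5 0 0 0 0 40" --pt "6 0 0 0 0 0 40" --pt "6 0 0 0 0 0 40" --pt "6 -0.5 0 0 0 0 40" --pt "0 0 0 0 0 0 40"

```text
time_s: 53.9
tool_pos: [0.5521, -0.2428, 0.0344]
tcp_rot: [1.21, 1.568, 2.951]
force: [0.8, 0.5, -2.2]
finger_gap: 0.0514
```

Request:
drive_tool --pt "3 0 0 0 0 0 40" --pt "3 0 0 0 0 0 40" --pt "1 0 0 0 0 0 40" --pt "0 0 0 0 0 0 40"

```text
time_s: 54.23
tool_pos: [0.5531, -0.243, 0.0293]
tcp_rot: [3.034, 1.571, -1.507]
force: [-0.1, -0.2, -1.3]
finger_gap: 0.051
```

Below wall height without side force; it's in. Release.

Request:
drive_tool --pt "1 0 0 0 0 0 40" --pt "0 0 0 0 0 0 54" --pt "0 0 0 0 0 0 60" --pt "0 0 0 0 0 0 64" --pt "0 0 0 0 0 0 64" --pt "-10 0 0 0 0 0 64" --pt "-20 0 0 0 0 0 64" --pt "-30 0 0 0 0 0 64" --pt "-30 0 0 0 0 0 64" --pt "-30 0 0 0 0 0 64" --pt "-20 0 0 0 0 0 64"

```text
time_s: 55.15
tool_pos: [0.554, -0.2434, 0.1723]
tcp_rot: [-2.05, 1.567, -0.308]
force: [0.9, -0.2, 0.7]
finger_gap: 0.064
```

Request:
drive_tool --pt "0 0 25 0 0 0 64" --pt "0 0 30 0 0 0 64" --pt "0 0 30 0 0 0 64" --pt "0 0 30 0 0 0 64" --pt "0 0 30 0 0 0 64" --pt "0 0 30 0 0 0 64" --pt "0 0 30 0 0 0 64" --pt "0 0 20 0 0 0 64" --pt "0 0 0 0 0 0 64" --pt "0 0 0 0 0 0 64"

```text
time_s: 55.98
tool_pos: [0.5148, -0.0203, 0.169]
tcp_rot: [-1.533, 1.57, 0.211]
force: [0.3, 0.0, -0.4]
finger_gap: 0.064
```

```bash
python3 -c "
from plan import *
s=cam('scene');t=cam('top')
crop(s,230,110,350,220,6,'pics/aj.png')
crop(t,375,235,505,335,6,'pics/ak.png')
crop(s,340,260,490,390,5,'pics/al.png')
crop(t,100,240,220,330,6,'pics/am.png')
o=status.get_obs();print(o['tool_pos'],o['force'],o['time_s'])
"
```

```text
[ 0.51493108 -0.02151086  0.16864138] [ 0.02216729  0.15264835 -0.44656523] 56.0833
```

View pics/aj.png

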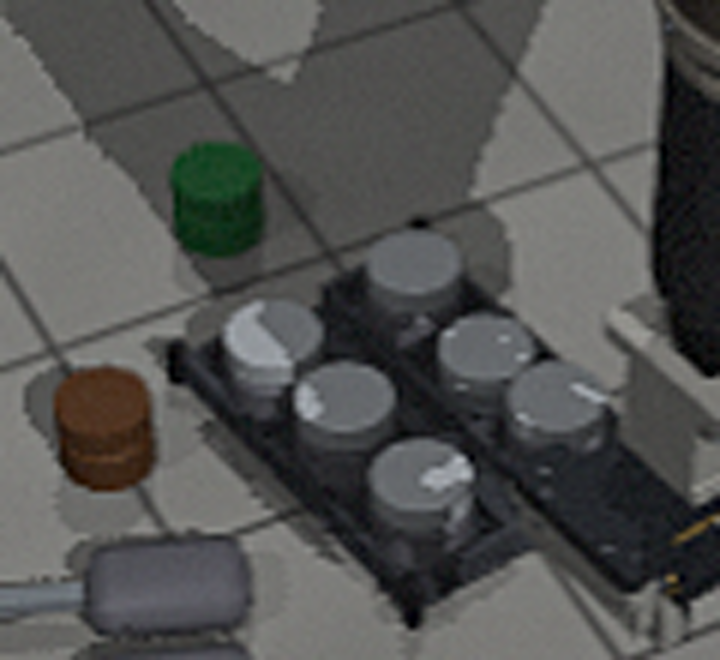

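View pics/ak.png

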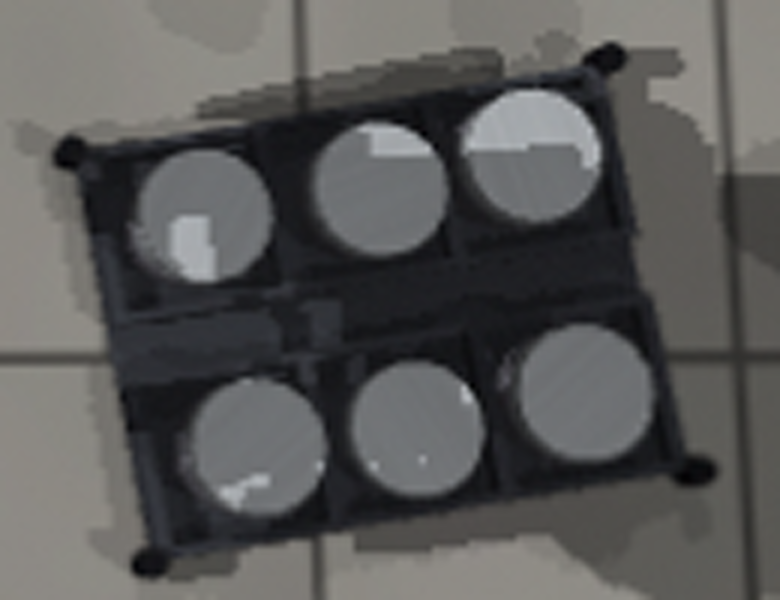

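View pics/al.png

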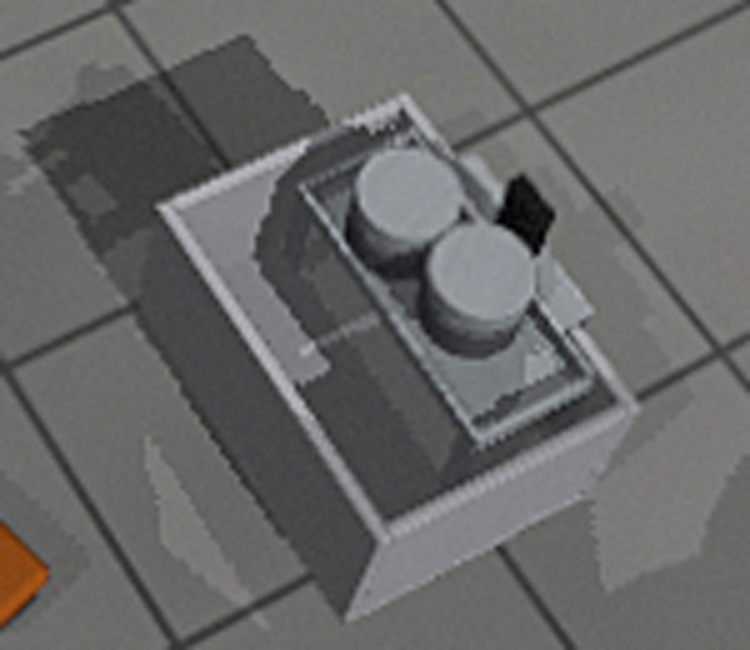

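View pics/am.png

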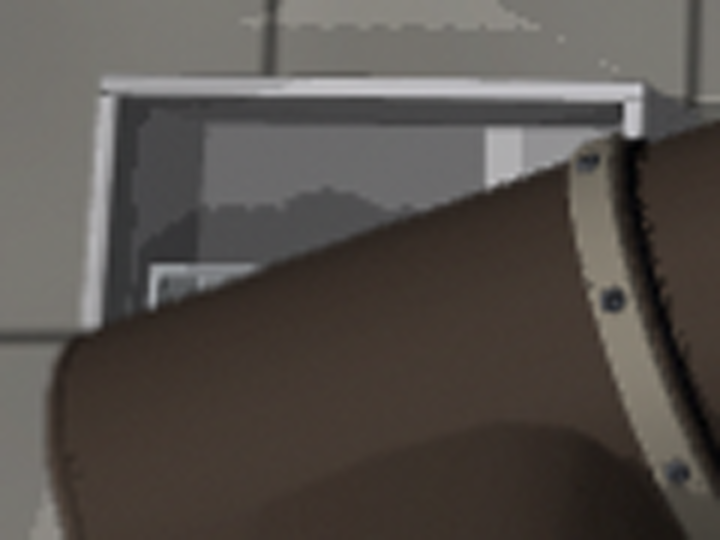

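```bash
python3 - <<'E'
from plan import *
t=cam('top');s=cam('scene')
px=lambda a,k,o:(np.array(a)+.5)/k-.5+o
names=['p5','p4','p3','p2','p1','p0']
w=toplane(t,px([(203,216),(381,188),(533,156),(258,447),(417,428),(587,392)],6,[375,235]),.05)
so=px([(422,482),(345,400),(273,340),(556,401),(487,350),(414,265)],6,[230,110])
a=.168;d=w[:,:2]-[.5195,-.315]
for n,x,y,e in zip(names,d@[np.cos(a),np.sin(a)],d@[-np.sin(a),np.cos(a)],so-proj(s,w)): print(n,x.round(4),y.round(4),'scene px diff',e.round(1))
from scipy.optimize import least_squares
M=np.array([(.034,-.078,.072),(.034,.078,.072),(-.034,.078,.072),(-.053,.05,.073),(-.042,0,.119)])
uv=px([(303,187),(480,445),(598,385),(592,318),(526,178)],5,[340,260])
def f(p): return (proj(s,M@R.from_euler("zy",[p[2],p[4]]).as_matrix().T+[p[0],p[1],p[3]])-uv).ravel()
r=least_squares(f,[.487,.313,0,.028,0]); print(r.x.round(4),np.sqrt((r.fun**2).mean()))
# basket jar lids
print(toplane(s,px([(409,193),(481,273)],5,[340,260]),.134).round(4))
E
```

```text
p5 0.0448 0.0654 scene px diff [-0.8  1.1]
p4 0.0438 -0.0041 scene px diff [-0.5  0.6]
p3 0.046 -0.0641 scene px diff [-0.9  1.1]
p2 -0.0453 0.0621 scene px diff [-0.9  0.9]
p1 -0.0484 0.0012 scene px diff [-1.4  3.7]
p0 -0.0459 -0.0651 scene px diff [-0.5  0.7]
[ 0.4916  0.3172 -0.017   0.0416  0.0603] 1.3596810128423313
[[0.4934 0.2784 0.134 ]
 [0.4884 0.3304 0.134 ]]
```

```bash
python3 -c "
from station import hand_in
print(hand_in())"
```

```text
the job is handed in; nothing more can be done
None
```

I handed the job in at about 56 s of the 200 s allowed. The basket hangs by its lip over the trough's near long wall. Four of the six spares stand in the four empty tray pockets and the other two stand in the basket. No verdict was reported.

- **Basket:** contact force showed the lip seated at the expected height. The last scene fit gave a lean of about 0.06 rad. Its height reading was about 42 mm, above the allowed 36 mm. A single-view fit is weak on height, and the basket looked unmoved since it was hung, so I went by the contact reading.
- **Tray:** in the top view all six pockets hold a jar or tin within about 6 mm of centre. The two cameras agree to within about 1.5 pixels on every spare. In one middle pocket they differ by about 4 pixels, which fits a flat tin there. The two things already in the tray looked unmoved.
- **Repair:** one jar caught on its pocket wall and stood tilted. I pushed it gently with closed fingers and it dropped flat into the pocket.
- **Jars in the basket:** one slid about 20 mm along the basket while the arm was elsewhere. It still stands upright on the floor, now nearly touching the other jar.
- **Bystanders:** the arm stayed clear of the brush, multi-tool and shoe trees. I did not measure their positions again at the end.

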